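# Gauge a blind hole and pick the bolt that fits its depth

## Task

Take the depth rod from its wooden stand, push its tip down the open red-ringed hole in the leaning block until it touches the bottom, and so find out how deep the hole is. Put the rod back in its stand, then stand the one bolt whose shank is as long as the hole is deep upright on its head in the green tray. Leave the other two bolts, the oil bottle, the jar and the sprockets where they are.

Things in the scene. Friction and masses are not known exactly. Their poses are not given: they have to be found in the camera images.
- vise: Fixed low vise with a grey block leaning 30 deg to its -x side, roughly to the robot. Blue base 130 x 200 x 28; dark jaws at y = 56 to 88 either side, 102 high; screw handle out to y = +131 at height 50. Block 80 x 110, 75 thick along the hole. Two fixed studs with nuts (20 wide, 10 high) on its face 37 either side of the hole. Origin: centre of base underside, z up. All mm.
- hole: Mouth of the one open blind hole: red ring 27 mm across, centre of the leaning face, 122 mm above the bench. Hole diameter 16 mm, straight, hard flat floor; depth along its axis is 25, 40 or 55 mm, drawn anew each time, hidden. Origin: centre of the mouth on the face; z points out of the hole along its axis, 30 deg from vertical, towards the vise's -x; y level, along the vise's y.
- stand: Fixed wooden block 70 x 70 x 100 mm high with a vertical through hole of 18 mm diameter (3 mm chamfer) in the middle of its top: the depth rod's stand. Origin at the centre of the underside, z up.
- rod: Loose depth rod, about 120 g, starts upright in the stand. Steel rod 8 mm diameter, 90 mm long, with red, yellow, blue bands 25, 40, 55 mm from its tip; collar 30 mm diameter from 90 to 96 mm rests on the stand's top (tip then 10 mm above the bench); orange round handle 22 mm diameter from 96 to 142 mm. Origin: the tip (lower end); z from tip to handle.
- bolt_short: The short bolt, loose, about 65 g, standing on its head on the bench: dark hexagon head 25 mm across corners, 10 mm high, below; brass-coloured plain round shank 14 mm diameter, 25 mm long, pointing up. Origin: centre of the head's underside; z up the shank. The three bolts stand in any order, over 80 mm apart.
- bolt_mid: The middle bolt, loose, about 80 g, standing on its head on the bench: dark hexagon head 25 mm across corners, 10 mm high, below; brass-coloured plain round shank 14 mm diameter, 40 mm long, pointing up. Origin: centre of the head's underside; z up the shank. The three bolts stand in any order, over 80 mm apart.
- bolt_long: The long bolt, loose, about 95 g, standing on its head on the bench: dark hexagon head 25 mm across corners, 10 mm high, below; brass-coloured plain round shank 14 mm diameter, 55 mm long, pointing up. Origin: centre of the head's underside; z up the shank. The three bolts stand in any order, over 80 mm apart.
- tray: Fixed green open tray, 120 x 150 mm and 30 mm high outside, walls 4 mm, inner floor about 4 mm above the bench. Origin at the centre of the underside, x across the 120 mm, y along the 150 mm, z up.
- oil_bottle: Bystander: amber bottle with red cap, 56 mm in diameter, 140 mm high. Origin at the centre of the underside.
- jar: Bystander: clear jar with orange lid, 64 mm in diameter, 75 mm high. Origin at the centre of the underside.
- sprockets: Bystander: stack of dark chain sprockets, 72 mm in diameter, 30 mm high. Origin at the centre of the underside.
Things that resemble listed ones, but are neither listed nor needed, are in the scene too. Leave any blue or purple look-alike of the bolt_short alone.

How it is judged (in metres and radians):
On the way, in this order (a step that is already met when the one before it is completed fails the run):
1. the rod, held in the gripper and roughly along the hole, touches the floor of the hole with its tip ((contact force between rod and floor_short_c0 above 0.3 N or contact force between rod and floor_mid_c0 above 0.3 N or contact force between rod and floor_long_c0 above 0.3 N) and contact force between the fingers and rod above 0.5 N and angle between the z axis of rod and the z axis of hole, either way round below 0.3 rad and z of rod in the frame of hole below -0.018 m), for 0.1 s.
2. after that, the bolt whose shank length equals the hole's depth stands in the tray (((y of floor_short_c0 in the frame of hole between -0.01 and 0.01 m and (x of bolt_short in the frame of tray between -0.05 and 0.05 m and y of bolt_short in the frame of tray between -0.065 and 0.065 m and z of bolt_short in the frame of tray between -0.002 and 0.015 m and angle between bolt_short's own z axis and vertical below 0.15 rad and linear speed of bolt_short below 0.02 m/s) and distance of each of bolt_mid, bolt_long from where it was at the start of the episode below 0.02 m and angle between each of bolt_mid, bolt_long's own z axis and vertical below 0.15 rad) or (y of floor_mid_c0 in the frame of hole between -0.01 and 0.01 m and (x of bolt_mid in the frame of tray between -0.05 and 0.05 m and y of bolt_mid in the frame of tray between -0.065 and 0.065 m and z of bolt_mid in the frame of tray between -0.002 and 0.015 m and angle between bolt_mid's own z axis and vertical below 0.15 rad and linear speed of bolt_mid below 0.02 m/s) and distance of each of bolt_short, bolt_long from where it was at the start of the episode below 0.02 m and angle between each of bolt_short, bolt_long's own z axis and vertical below 0.15 rad) or (y of floor_long_c0 in the frame of hole between -0.01 and 0.01 m and (x of bolt_long in the frame of tray between -0.05 and 0.05 m and y of bolt_long in the frame of tray between -0.065 and 0.065 m and z of bolt_long in the frame of tray between -0.002 and 0.015 m and angle between bolt_long's own z axis and vertical below 0.15 rad and linear speed of bolt_long below 0.02 m/s) and distance of each of bolt_short, bolt_mid from where it was at the start of the episode below 0.02 m and angle between each of bolt_short, bolt_mid's own z axis and vertical below 0.15 rad))), for 0.2 s.
At the end, for the whole second after the job is handed in: The bolt whose shank is as long as the hole is deep stands on its head on the tray floor, within 8 degrees of upright, at rest; the other two still stand within 20 mm of their places; the rod hangs in the stand's hole, collar on its top, within 6 degrees of upright, at rest (((y of floor_short_c0 in the frame of hole between -0.01 and 0.01 m and (x of bolt_short in the frame of tray between -0.05 and 0.05 m and y of bolt_short in the frame of tray between -0.065 and 0.065 m and z of bolt_short in the frame of tray between -0.002 and 0.015 m and angle between bolt_short's own z axis and vertical below 0.15 rad and linear speed of bolt_short below 0.02 m/s) and distance of each of bolt_mid, bolt_long from where it was at the start of the episode below 0.02 m and angle between each of bolt_mid, bolt_long's own z axis and vertical below 0.15 rad) or (y of floor_mid_c0 in the frame of hole between -0.01 and 0.01 m and (x of bolt_mid in the frame of tray between -0.05 and 0.05 m and y of bolt_mid in the frame of tray between -0.065 and 0.065 m and z of bolt_mid in the frame of tray between -0.002 and 0.015 m and angle between bolt_mid's own z axis and vertical below 0.15 rad and linear speed of bolt_mid below 0.02 m/s) and distance of each of bolt_short, bolt_long from where it was at the start of the episode below 0.02 m and angle between each of bolt_short, bolt_long's own z axis and vertical below 0.15 rad) or (y of floor_long_c0 in the frame of hole between -0.01 and 0.01 m and (x of bolt_long in the frame of tray between -0.05 and 0.05 m and y of bolt_long in the frame of tray between -0.065 and 0.065 m and z of bolt_long in the frame of tray between -0.002 and 0.015 m and angle between bolt_long's own z axis and vertical below 0.15 rad and linear speed of bolt_long below 0.02 m/s) and distance of each of bolt_short, bolt_mid from where it was at the start of the episode below 0.02 m and angle between each of bolt_short, bolt_mid's own z axis and vertical below 0.15 rad)) and z of rod in the frame of stand between 0.003 and 0.018 m and x of rod in the frame of stand between -0.009 and 0.009 m and y of rod in the frame of stand between -0.009 and 0.009 m and angle between rod's own z axis and vertical below 0.1 rad and linear speed of rod below 0.02 m/s); the robot touches nothing.
It fails at once if the oil bottle is moved by more than 30 mm (distance of oil_bottle from where it was at the start of the episode above 0.03 m).
It fails at once if the jar is moved by more than 30 mm (distance of jar from where it was at the start of the episode above 0.03 m).
It fails at once if the stack of stack of sprockets is moved by more than 30 mm (distance of sprockets from where it was at the start of the episode above 0.03 m).
It also fails if it takes over 72 s, if anything falls off the work surface, if the arm or the gripper's body presses on something with over 40 N, if the wrist force passes 120 N, or if a joint passes its speed limit or range.

## Robot

A 6-joint arm with a two-finger parallel gripper is mounted at the origin on the work surface. World frame = base frame: x ahead of the robot, y to its left, z up, the work surface at z = 0. Lengths are in mm, angles in rad, forces in N, time in s.
With the tool pointing down it reaches from about 400 to 925 mm from the base axis. Payload 12.5 kg.
Tool frame: the origin (TCP) lies at the very end of the fingers, on their centre line; the grasp point (between the pads) lies 19 mm behind it (env.grasp_offset is the distance from the TCP to the grasp point, in mm); z points along the fingers, y is the direction in which the jaws open and shut (so a half turn about z gives the same grasp; the last joint's range is limited). The gripper opens to 95 mm and grips with 3 to 60 N. Pads are 20 mm wide; open, the fingers measure 119 mm over their backs; the gripper's body (75 mm by 180 mm) begins 59 mm behind the grasp point.
Start: joints at [1.119, 0.491, 1.559, -0, 1.092, -0.106], TCP at [211.828, 588.027, 214.661] pointing down, gripper open.
Joint ranges: [-3.1, 3.1], [-0.84, 2.19], [0.05, 2.79], [-1.13, 4.28], [0.06, 2.93], [-2.69, 2.69]. Speed limits (rad/s): [2.22, 2.22, 2.79, 3.14, 3.14, 3.14].

## Interface

Orientations are given as [roll, pitch, yaw] about the fixed x, y, z axes, in that order (R = Rz(yaw) Ry(pitch) Rx(roll)).
In Python, from cell import env gives the robot as it stands. The module is installed in compiled form; this text tells all that it offers.
- The arm moves only by the shell command python3 -m pendant 'ROWS'. ROWS is JSON, one flat list of numbers, 5 for each row, row after row: the shift along the tool's x, y, z as a fraction of full scale, then the turn about the tool's z as a fraction of full scale, then the gripper's target within -1 to 1 (shut at 1, half-way at 0, fully open at -1). In form: [x, y, z, turn, grip, x, y, z, turn, grip, ...]. A call has 1 to 10 rows; each row shifts and turns the commanded pose from where the row before left it, along the tool's axes as they then stand; what a row does not reach is not made up. Full scale, the value 1, is 0.4 m for a shift and 180 degrees for a turn. A row lasts 1/8 s, in which the tool goes at most 62.5 mm and 10.7 degrees, less where a joint would pass 70% of its speed; a pose out of reach is approached as far as the arm can. A call with a number of a shift or a turn outside -1 to 1 is refused whole. A call with a gripper value outside its range is refused whole. The fingers move at their own pace and stop on an object; the grip force is fixed at half the most. Time passes only in rows, so rows that do not move let the fingers close. It gives the time, the measured TCP pose, the force and the opening at its end, in the units of the state.
- env.state(): the state, without advancing time (a new reading comes with each control period).
- env.read_camera(name): name is "scene" or "top"; returns the picture (384x512x3 uint8, red, green, blue); there is no depth.
- env.camera_model(name): a dict with "fx", "fy", "cx", "cy" (pixels), "view" (4x4, takes a point from world to camera coordinates). Camera axes: x right, y down, z forward; pixel columns grow to the right and rows downward; lengths in mm; the calibration is good to about 2 mm. A picture is of the moment at which its call begins. camera_model takes no time and is no camera call.
- env.job_done(): hands the job in, once; it reports no verdict.
Trained networks look in the newest picture that a camera, given by its name, has taken for a name from the list of things; names that differ only in an ending like _2 or _b are one class to them, and where a whole thing is asked for, a point or a joint stands for the part that bears it (a point fixed in the world has none). Each returns a list of dicts, best first, with "confidence" (0 to 1); they miss things now and then, are a little off and sometimes report something else, mostly with a low value. They report only what shows in the picture. A call takes as long as a camera call. They do not tell look-alikes from the thing itself.
- env.masks_of(thing, camera): "region" (384x512 bool, what is visible of it).
- env.landmark_of(thing, camera): "xyz" ([x, y, z] in mm, in world coordinates, good to about 4 mm: a listed point, or the origin of a listed thing).
The state is a dict: "t": time; "joints": joint angles; "qvel": joint speeds; "tau": joint torques, N m; "eef_pos": TCP position; "tcp_rot": TCP orientation; "ft_force": force on the tool from outside, world axes, zero at the start; "moment": the same for the moment, N m; "opening": opening from 0.0 (shut) to 1.0 (fully open).
Only numpy, scipy, OpenCV 4.12 (cv2) and the standard library are available. Lean on these libraries where they do the work, as an engineer would, in place of code of your own. Each camera call takes 0.05 s, during which the arm holds its last target.

## Working session

There is one attempt and no reset: what is moved stays moved. The work goes in short steps, Python scripts to look and compute and a shell command to move; the robot and the scene stay as the last step left them, time stands still between calls to the robot, and variables do not carry over. Pictures are saved under pics/ and viewed, and the job is handed in when it is done.

```bash
mkdir -p pics; ls
cat > h.py <<'E'
import numpy as np, cv2
from cell import env
def shot(cam,name,crop=None,s=1):
    im=env.read_camera(cam); o=im
    if crop: o=im[crop[1]:crop[3],crop[0]:crop[2]]
    o=cv2.resize(o,None,fx=s,fy=s,interpolation=cv2.INTER_CUBIC)
    cv2.imwrite('pics/'+name+'.png',o[:,:,::-1]); return im
def proj(cam,p):
    m=env.camera_model(cam);c=(np.array(m['view'])@np.append(p,1))[:3]
    return np.array([m['fx']*c[0]/c[2]+m['cx'],m['fy']*c[1]/c[2]+m['cy']])
def ray(cam,uv,z):
    m=env.camera_model(cam);V=np.array(m['view']);R=V[:3,:3];o=-R.T@V[:3,3]
    d=R.T@np.array([(uv[0]-m['cx'])/m['fx'],(uv[1]-m['cy'])/m['fy'],1]);return o+d*(z-o[2])/d[2]
E
python3 - <<'E'
from h import *
shot('scene','s0',None,1.5);shot('top','t0',None,1.5)
s=env.state();print({k:np.round(v,3) for k,v in s.items()},env.grasp_offset)
for n in ['vise','hole','stand','rod','bolt_short','bolt_mid','bolt_long','tray','oil_bottle','jar','sprockets']:
  for c in ['scene','top']:
    print(n,c,[(np.round(d['xyz']).astype(int).tolist(),round(d['confidence'],2)) for d in env.landmark_of(n,c)])
E
```

```text
pics
{'t': np.float64(0.1), 'joints': array([ 1.119,  0.491,  1.559, -0.   ,  1.092, -0.106]), 'qvel': array([ 0.001, -0.002, -0.003, -0.001,  0.   ,  0.001]), 'tau': array([ 3.0000e-03, -6.1362e+01, -2.5860e+01,  6.9000e-02,  4.7000e-02,
       -0.0000e+00]), 'eef_pos': array([211.741, 587.822, 214.138]), 'tcp_rot': array([-3.141, -0.   ,  2.796]), 'ft_force': array([ 0.764, -0.245,  0.167]), 'moment': array([-0.009, -0.025,  0.003]), 'opening': np.float64(1.0)} 18.8
vise scene [([638, 55, -3], 0.83)]
vise top [([493, 359, 1], 0.61)]
hole scene []
hole top [([621, 59, 122], 0.59)]
stand scene [([495, 360, 0], 0.79), ([718, -297, 0], 0.31)]
stand top [([488, 359, 2], 0.85)]
rod scene [([639, 294, -1], 0.71)]
rod top [([492, 354, 12], 0.66)]
bolt_short scene [([601, -337, 2], 0.64), ([527, -218, -3], 0.5), ([567, -278, 2], 0.49)]
bolt_short top [([604, -338, 0], 0.51), ([524, -214, 2], 0.46), ([571, -279, 1], 0.39)]
bolt_mid scene [([454, -165, 1], 0.67)]
bolt_mid top [([453, -168, 3], 0.61)]
bolt_long scene [([439, -358, 0], 0.51)]
bolt_long top [([442, -357, 4], 0.45), ([720, -294, -3], 0.37)]
tray scene [([453, 4, -1], 0.69)]
tray top [([449, 6, 2], 0.88)]
oil_bottle scene [([720, -294, -1], 0.61)]
oil_bottle top [([719, -294, 2], 0.63)]
jar scene [([640, 292, 0], 0.67)]
jar top []
sprockets scene [([573, -434, 1], 0.61), ([497, 360, -1], 0.35)]
sprockets top [([570, -433, -4], 0.62)]
```

View pics/s0.png

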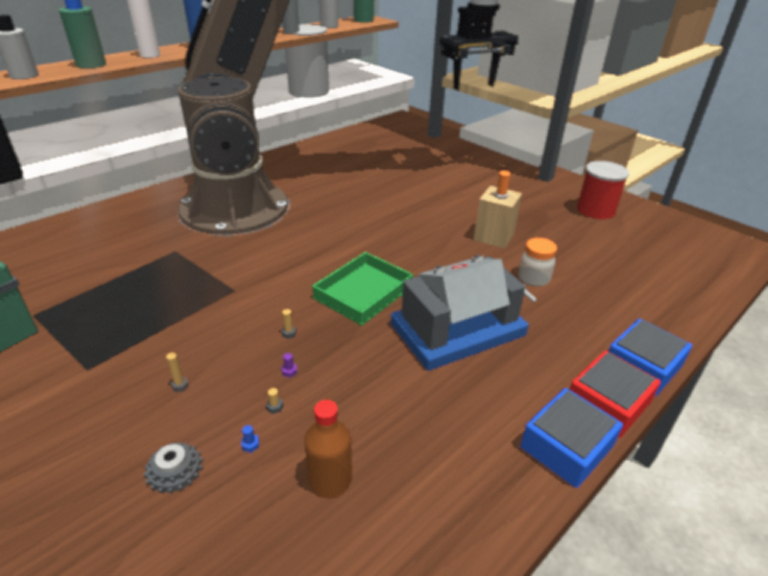

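View pics/t0.png

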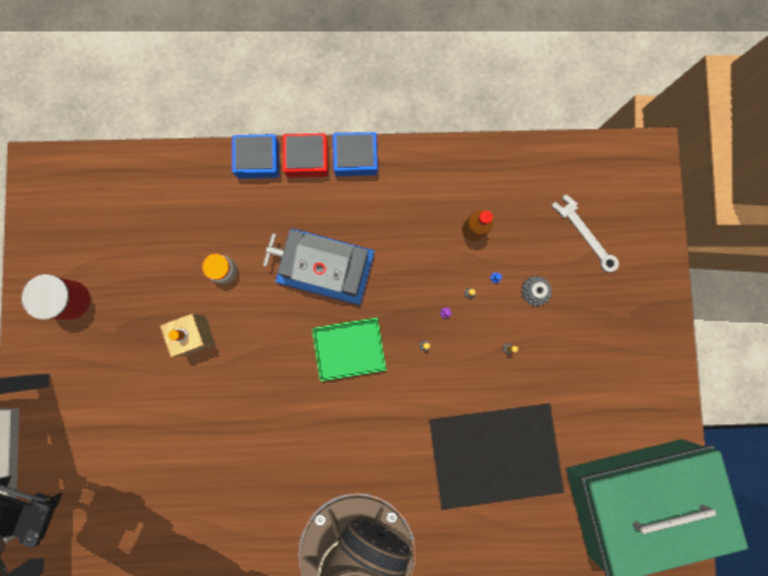

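Run:
```python
from h import *
t=shot('top','t1',(165,140,265,265),6)
s=shot('scene','s1',(255,105,385,250),4)
shot('top','t2',(270,170,370,250),7)
def red(im,box):
    x0,y0,x1,y1=box;c=im[y0:y1,x0:x1].astype(int)
    m=(c[...,0]>c[...,1]+40)&(c[...,0]>c[...,2]+40)
    ys,xs=np.nonzero(m);return xs.mean()+x0,ys.mean()+y0,len(xs),xs.min()+x0,xs.max()+x0,ys.min()+y0,ys.max()+y0
r=red(t,(190,155,245,200));print(r,ray('top',r[:2],122))
r2=red(s,(290,168,325,190));print(r2,ray('scene',r2[:2],122))
for c in('top','scene'):
    m=env.camera_model(c);V=np.array(m['view']);print(c,-V[:3,:3].T@V[:3,3],m['fx'])
```

```text
(np.float64(220.06069364161849), np.float64(172.09248554913296), 346, np.int64(190), np.int64(244), np.int64(155), np.int64(199)) [640.29271639  36.0540325  122.        ]
(np.float64(302.36407766990294), np.float64(171.5097087378641), 206, np.int64(290), np.int64(324), np.int64(168), np.int64(178)) [599.73308182  74.18578343 122.        ]
top [ 467.76589288  -31.10971328 1277.57152188] 368.7389212933396
scene [1051.52404645 -531.43091476  614.04170512] 357.4998521149304
```

View pics/t1.png

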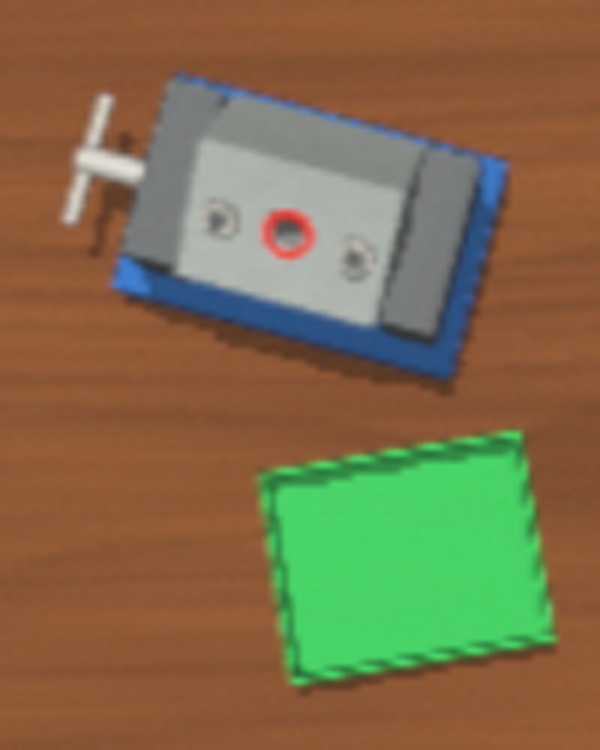

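View pics/s1.png

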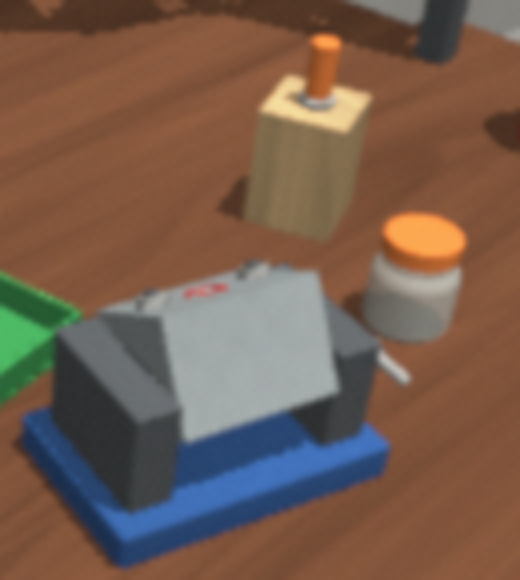

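View pics/t2.png

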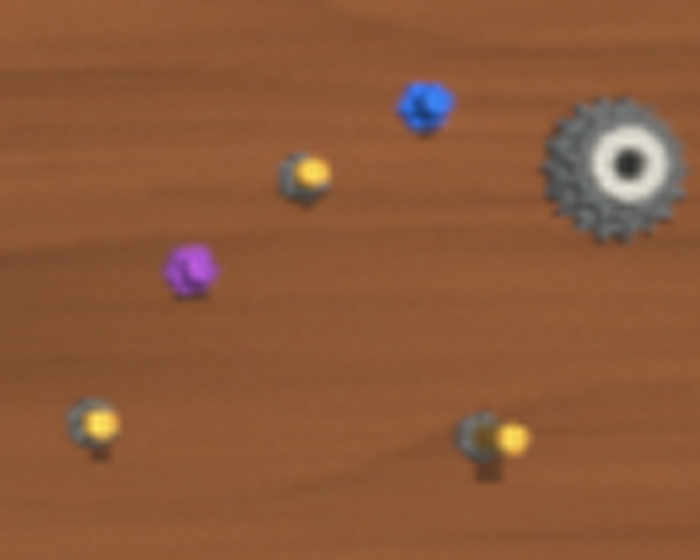

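Run:
```python
from h import *
f=lambda x,y:(165+(x+.5)/6-.5,140+(y+.5)/6-.5)
im=env.read_camera('top')
c=im[170:190,205:222].astype(int);m=(c[...,0]>c[...,1]+60)&(c[...,0]>c[...,2]+60)
ys,xs=np.nonzero(m);u=((xs.min()+xs.max())/2+205,(ys.min()+ys.max())/2+170);print(u,len(xs),(xs.mean()+205,ys.mean()+170),ray('top',u,122))
a,b=ray('top',f(219,218),129),ray('top',f(355,259),129);d=a-b;print('nuts',a,b,(a+b)/2,np.linalg.norm(d),np.degrees(np.arctan2(-d[0],d[1])))
C=[ray('top',f(*p),28) for p in [(180,75),(508,160),(455,378),(112,290)]]
C=np.array(C);print(C, C.mean(0))
for p,q in((0,1),(3,2)):
    d=C[p]-C[q];print(np.linalg.norm(d),np.degrees(np.arctan2(-d[0],d[1])))
# jaw tops z=102
J=[ray('top',f(*p),102) for p in [(175,78),(478,155),(435,338),(124,258)]];J=np.array(J);print('jaw',J.mean(0),[np.degrees(np.arctan2(-(J[p]-J[q])[0],(J[p]-J[q])[1])) for p,q in((0,1),(3,2))])
T=np.array([ray('top',f(*p),30) for p in [(260,475),(520,433),(555,640),(292,685)]]);print('tray',T.mean(0),np.linalg.norm(T[0]-T[1]),np.linalg.norm(T[1]-T[2]))
d=T[0]-T[1];print(np.degrees(np.arctan2(-d[0],d[1])))
# stand, top face
t=shot('top','t3',(100,200,150,250),12); shot('scene','s3',(310,105,360,170),10)
```

```text
(np.float64(213.0), np.float64(178.5)) 43 (np.float64(212.7674418604651), np.float64(178.3953488372093)) [620.49477708  58.73202215 122.        ]
nuts [628.75395606  95.31454599 129.        ] [605.23044792  24.84268696 129.        ] [616.99220199  60.07861648 129.        ] 74.29426862347638 -18.459010848061602
[[726.01660993 127.30586526  28.        ]
 [671.83613762 -58.81548818  28.        ]
 [548.03026679 -25.1573372   28.        ]
 [603.44492192 167.54803391  28.        ]] [637.33198407  52.72026845  28.        ]
193.84705771331616 -16.230433046122123
200.51469786035898 -16.043200550298312
jaw [637.3417642   53.31314725 102.        ] [np.float64(-15.956999846082098), np.float64(-16.086535319336765)]
tray [447.94491049   4.47087902  30.        ] 147.87441666683046 117.08907655781726
7.503156314668999
```

View pics/t3.png

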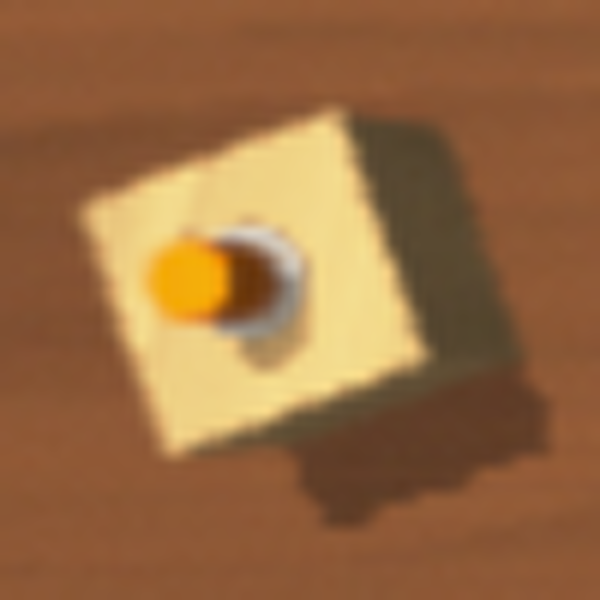

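View pics/s3.png

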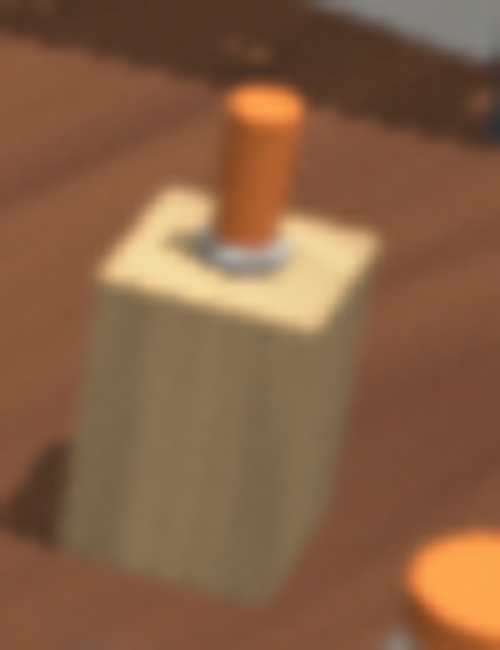

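Run:
```python
from h import *
f=lambda x,y:(100+(x+.5)/12-.5,200+(y+.5)/12-.5)
g=lambda x,y:(310+(x+.5)/10-.5,105+(y+.5)/10-.5)
C=np.array([ray('top',f(*p),100) for p in [(82,210),(340,108),(430,355),(168,455)]]);print(C.mean(0),[np.linalg.norm(C[i]-C[i-1]) for i in range(4)])
print('handle',ray('top',f(190,280),152),'collar',ray('top',f(248,280),105))
C=np.array([ray('scene',g(*p),100) for p in [(100,278),(175,188),(380,238),(318,332)]]);print(C.mean(0),[np.linalg.norm(C[i]-C[i-1]) for i in range(4)])
print('handle',ray('scene',g(265,105),152))
# bolts
h=lambda x,y:(270+(x+.5)/7-.5,170+(y+.5)/7-.5)
for n,p,L in(('s',(314,171),35),('m',(101,424),50),('l',(514,439),65)): print(n,ray('top',h(*p),L))
```

```text
[489.54095697 354.24608022 100.        ] [np.float64(68.77499772109698), np.float64(72.03141756233181), np.float64(69.87834119034724), np.float64(72.45954582640867)]
handle [489.46216129 353.52167352 152.        ] collar [489.92219782 354.46274355 105.        ]
[492.38725212 355.05802372 100.        ] [np.float64(69.74479549560735), np.float64(72.44588396511033), np.float64(68.51440447434825), np.float64(71.4014359054503)]
handle [491.99170717 353.41725174 152.        ]
s [ 569.57313245 -276.96281021   35.        ]
m [ 451.03700369 -167.15400885   50.        ]
l [ 438.47266201 -359.09841055   65.        ]
```

```bash
cat >> h.py <<'E'
def plan(p,yawdeg=None):
    s=env.state();e=np.array(s['eef_pos']);r,pi,y=s['tcp_rot']
    from scipy.spatial.transform import Rotation as Ro
    dy=0 if yawdeg is None else (yawdeg-np.degrees(y)+180)%360-180
    y2=y+np.radians(dy)
    R=Ro.from_euler('xyz',[np.pi,0,y2]).as_matrix()
    d=R.T@(np.array(p)-e)/400
    print('t',round(s['t'],2),'eef',np.round(e,1),'rpy',np.round(np.degrees([r,pi,y]),1),'op',round(float(s['opening']),3),'F',np.round(s['ft_force'],1),'turn',round(-dy/180,4),'shift',np.round(d,4),'n>=',round(np.linalg.norm(d)/.13,1),'q',np.round(s['joints'],2))
E
python3 -c "
from h import *
plan((490.5,354,214),163.7)"; python3 -m pendant '[0,0,0,-0.0194,-0.4]'; python3 -c "
from h import *
plan((490.5,354,214),163.7)"
```

```text
t 1.5 eef [211.8 588.  214.7] rpy [180.    0.  160.2] op 1.0 F [ 0.2 -0.1  0.2] turn -0.0195 shift [-0.8329 -0.366   0.0017] n>= 7.0 q [ 1.12  0.49  1.56 -0.    1.09 -0.11]
t: 1.62
eef_pos: [211.8, 588.0, 214.7]
tcp_rot: [3.141, 0.0, 2.858]
ft_force: [1.3, 0.4, -0.2]
opening: 0.946
t 1.62 eef [211.8 588.  214.7] rpy [180.    0.  163.7] op 0.946 F [ 1.3  0.4 -0.2] turn 0.0002 shift [-0.8329 -0.366   0.0017] n>= 7.0 q [ 1.12  0.49  1.56 -0.    1.09 -0.17]
```

```bash
python3 -m pendant '[-0.0925,-0.0407,0,0,-0.4,-0.0925,-0.0407,0,0,-0.4,-0.0925,-0.0407,0,0,-0.4,-0.0925,-0.0407,0,0,-0.4,-0.0925,-0.0407,0,0,-0.4,-0.0925,-0.0407,0,0,-0.4,-0.0925,-0.0407,0,0,-0.4,-0.0925,-0.0407,0,0,-0.4,-0.0925,-0.0407,0,0,-0.4,0,0,0,0,-0.4]'; python3 -c "
from h import *
plan((490.5,354,113),163.7)
shot('top','t4',(80,180,180,260),7);shot('scene','s4',(270,40,400,170),5)"
```

```text
t: 2.88
eef_pos: [491.9, 352.2, 214.5]
tcp_rot: [-3.142, 0.0, 2.854]
ft_force: [-0.2, -0.2, -0.2]
opening: 0.699
t 2.88 eef [491.9 352.2 214.5] rpy [-180.     0.   163.5] op 0.699 F [-0.2 -0.2 -0.2] turn -0.0011 shift [0.0047 0.0033 0.2536] n>= 2.0 q [ 0.51  0.46  1.61 -0.    1.07 -0.77]
```

View pics/t4.png

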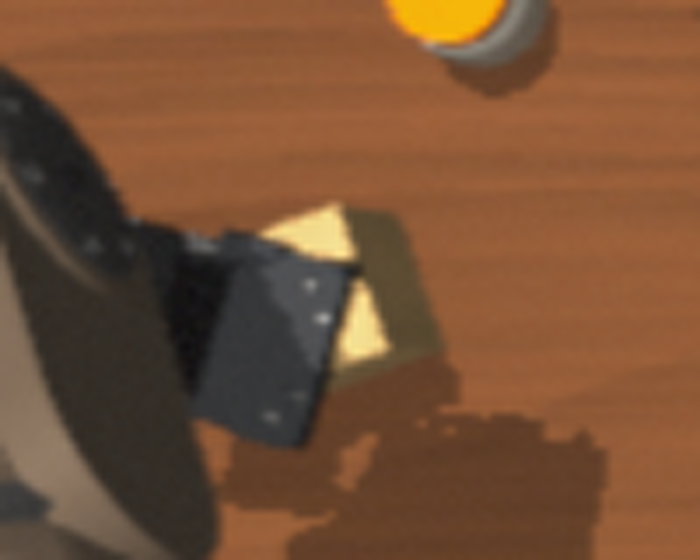

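View pics/s4.png

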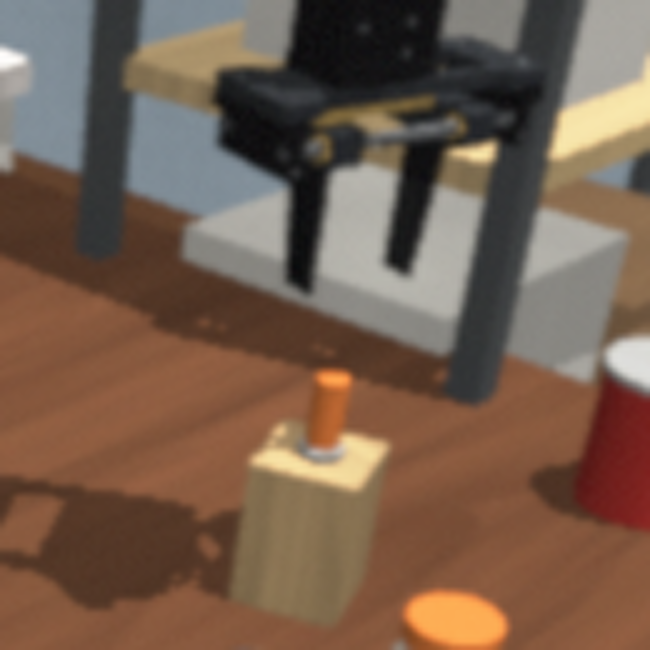

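Both pictures show the open fingers above the orange handle (scene crop 330,410). I'm descending and closing the gripper.

```bash
python3 -m pendant '[0.0047,0.0033,0.06,0,-0.4,0,0,0.06,0,-0.4,0,0,0.07,0,-0.4,0,0,0.06,0,-0.4,0,0,0,0,-0.4,0,0,0,0,1,0,0,0,0,1,0,0,0,0,1,0,0,0,0,1,0,0,0,0,1]'; python3 -c "
from h import *
plan((490.5,354,184),163.7)"
```

```text
t: 4.22
eef_pos: [488.9, 355.6, 114.8]
tcp_rot: [3.141, 0.0, 2.857]
ft_force: [1.5, 0.7, -0.0]
opening: 0.23
t 4.22 eef [488.9 355.6 114.8] rpy [180.    0.  163.7] op 0.23 F [ 1.5  0.7 -0. ] turn -0.0002 shift [-0.005  -0.0028 -0.173 ] n>= 1.3 q [ 0.52  0.58  1.71  0.    0.85 -0.77]
```

```bash
python3 -m pendant '[0,0,-0.04,0,1,0,0,-0.05,0,1,0,0,-0.05,0,1,0,0,-0.04,0,1,0,0,0,0,1]'; python3 -c "
from h import *
plan((490.5,354,184),163.7);shot('scene','s5',(270,40,400,170),5)"
```

```text
t: 4.85
eef_pos: [489.2, 355.8, 188.1]
tcp_rot: [3.14, 0.002, 2.857]
ft_force: [-0.8, 0.5, -1.2]
opening: 0.226
t 4.85 eef [489.2 355.8 188.1] rpy [1.799e+02 1.000e-01 1.637e+02] op 0.226 F [-0.8  0.5 -1.2] turn -0.0001 shift [-0.0045 -0.0035  0.0103] n>= 0.1 q [ 0.52  0.49  1.64  0.    1.01 -0.77]
```

View pics/s5.png

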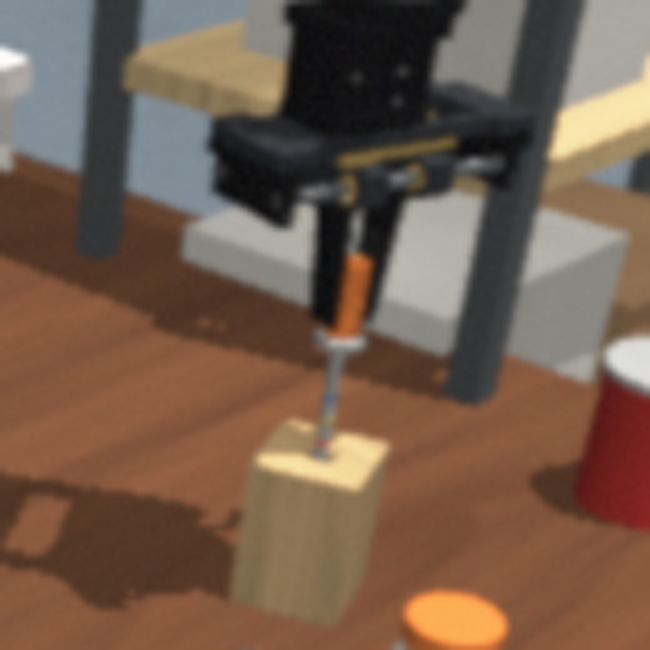

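```bash
python3 -m pendant '[0.03,0,0.005,0,1,0.029,0,0.005,0,1,0,0,0,0,1]'; python3 -m pendant '[0.023,0,0.005,0,1,0.021,0,0.0075,0,1,0,0,0,0,1]';python3 -m pendant '[0.021,0,0.009,0,1,0.02,0,0.011,0,1,0,0,0,0,1,0,0,0,0,1]'; python3 -c "
from h import *
plan((490.5,354,184),163.7);shot('scene','s6',(270,40,400,170),5)"
```

```text
t: 5.28
eef_pos: [465.1, 362.6, 182.3]
tcp_rot: [-3.141, -0.001, 2.858]
ft_force: [1.4, -0.2, -2.3]
opening: 0.227
t: 5.65
eef_pos: [448.3, 367.4, 177.3]
tcp_rot: [-3.141, -0.001, 2.857]
ft_force: [1.4, -0.9, -1.3]
opening: 0.22
t: 6.15
eef_pos: [433.3, 371.8, 169.5]
tcp_rot: [-3.141, -0.0, 2.857]
ft_force: [1.1, 0.5, -0.5]
opening: 0.226
t 6.15 eef [433.3 371.8 169.5] rpy [-180.    -0.   163.7] op 0.226 F [ 1.1  0.5 -0.5] turn -0.0001 shift [-0.1496 -0.0025 -0.0363] n>= 1.2 q [ 0.59  0.47  1.75  0.    0.93 -0.69]
```

View pics/s6.png

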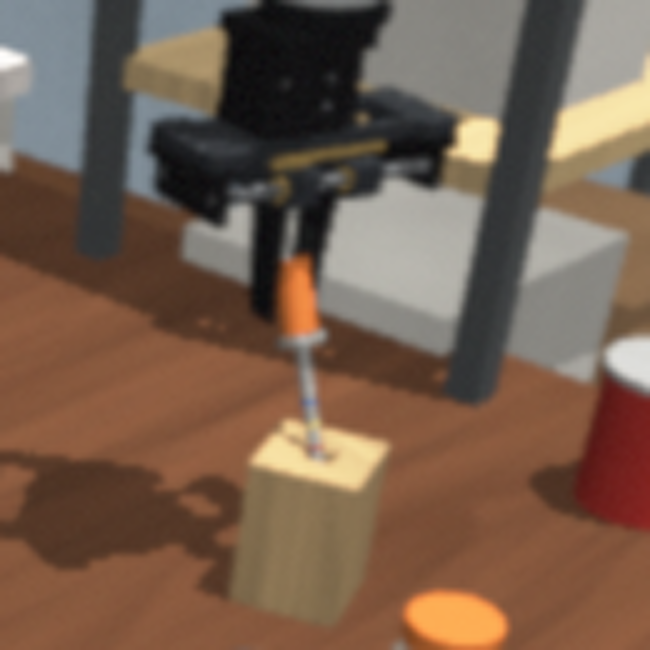

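```bash
python3 -m pendant '[0.025,0,-0.0433,0,1,0.0313,0,-0.0541,0,1,0,0,0,0,1]'; python3 -c "
from h import *
plan((490.5,354,184),163.7);shot('scene','s7',(300,60,360,140),10)"
```

```text
t: 6.58
eef_pos: [411.5, 378.8, 210.8]
tcp_rot: [3.139, 0.002, 2.858]
ft_force: [-0.6, -0.3, -2.2]
opening: 0.223
t 6.58 eef [411.5 378.8 210.8] rpy [1.798e+02 1.000e-01 1.637e+02] op 0.223 F [-0.6 -0.3 -2.2] turn 0.0002 shift [-0.207  -0.0041  0.067 ] n>= 1.7 q [ 0.63  0.4   1.73  0.    1.01 -0.66]
```

View pics/s7.png

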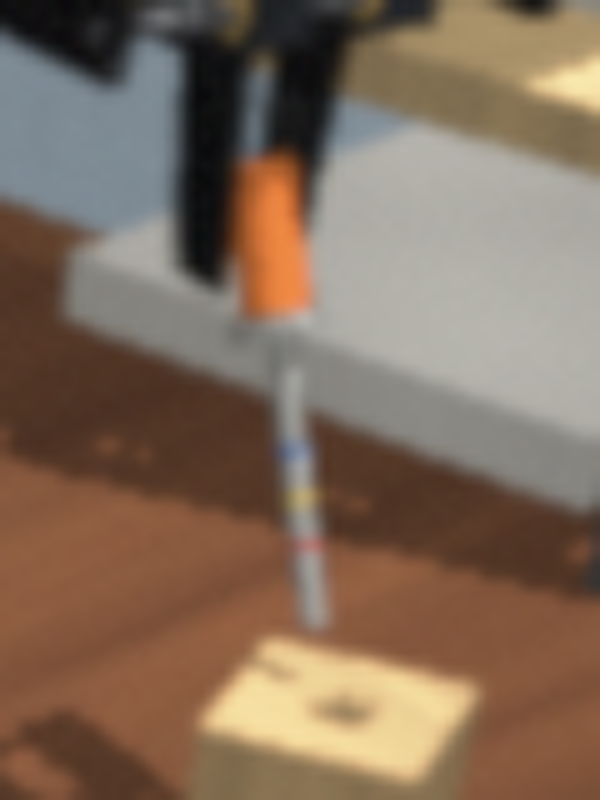

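```bash
cat >> h.py <<'E'
from scipy.optimize import least_squares
def fitrod(obs,e=None,yaw=None,free_y=True):
    # obs: list (s along rod from tip, (u,v)) in scene; params theta(deg), L, xoff, yoff
    s=env.state(); e=np.array(s['eef_pos']) if e is None else e; yaw=s['tcp_rot'][2] if yaw is None else yaw
    X=np.array([np.cos(yaw),np.sin(yaw),0]);Y=np.array([np.sin(yaw),-np.cos(yaw),0]);Z=np.array([0,0,1.])
    g=e+[0,0,18.8]
    def pt(q,sv):
        th=np.radians(q[0]);a=np.sin(th)*X+np.cos(th)*Z
        return g+q[2]*X+q[3]*Y+(sv-q[1])*a
    def f(q): return np.r_[np.concatenate([proj('scene',pt(q,sv))-uv for sv,uv in obs])/0.4,(q[1]-123.6)/3,(q[2])/3,q[3]/2]
    r=least_squares(f,[30,123.6,0,0]);print('theta,L,xo,yo',np.round(r.x,1),'res',np.round(r.fun*0.4,2));print('tip',np.round(pt(r.x,0),1));return r.x
E
python3 - <<'E'
from h import *
g=lambda x,y:np.array((300+(x+.5)/10-.5,60+(y+.5)/10-.5))
fitrod([(0,g(315,628)),(25,g(308,545)),(40,g(302,498)),(55,g(294,452)),(142,g(268,160))])
E
```

```text
theta,L,xo,yo [ 24.7 123.6  -7.8   5. ] res [ 0.05 -0.18 -0.17  0.17 -0.13  0.05  0.11 -0.19 -0.62  0.22  0.   -1.05
  0.99]
tip [470.1 366.5 116.1]
```

```bash
python3 - <<'E'
import re
t=open('h.py').read()
t=t.replace("proj('scene',pt(q,sv))-uv for","proj('scene',pt(q,sv))+q[4:6]-uv for").replace("(q[2])/3,q[3]/2]","(q[2])/3,q[3]/.5,q[4]/.8,q[5]/.8]").replace("[30,123.6,0,0])","[30,123.6,0,0,0,0])")
open('h.py','w').write(t)
E
python3 - <<'E'
from h import *
g=lambda x,y:np.array((300+(x+.5)/10-.5,60+(y+.5)/10-.5))
fitrod([(0,g(315,628)),(25,g(308,545)),(40,g(302,498)),(55,g(294,452)),(142,g(268,160))])
fitrod([(0,g(315,628)),(25,g(308,545)),(40,g(302,498)),(55,g(294,452)),(96,g(281,318))])
# pivot side slope of the image
E
```

```text
theta,L,xo,yo [ 2.41e+01  1.24e+02 -5.30e+00  2.00e-01  1.90e+00 -1.00e-01] res [ 0.02 -0.19 -0.16  0.16 -0.09  0.05  0.17 -0.2  -0.42  0.2   0.05 -0.7
  0.16  0.96 -0.04]
tip [465.3 363.  115.2]
theta,L,xo,yo [ 26.1 124.6  -4.    0.2   1.5  -0. ] res [ 0.26 -0.11 -0.1   0.23 -0.13  0.12  0.03 -0.12 -0.44 -0.11  0.13 -0.54
  0.13  0.76 -0.  ]
tip [468.2 362.1 116.6]
```

```bash
python3 -m pendant '[0,0,-0.05,0,1,0,0,-0.055,0,1]'; python3 -c "
from h import *
plan((547.5,80,250),163.7)"
```

```text
t: 6.88
eef_pos: [411.8, 377.8, 250.2]
tcp_rot: [-3.14, -0.001, 2.857]
ft_force: [0.4, 0.0, -1.8]
opening: 0.224
t 6.88 eef [411.8 377.8 250.2] rpy [-1.799e+02 -1.000e-01  1.637e+02] op 0.224 F [ 0.4  0.  -1.8] turn -0.0002 shift [-5.346e-01 -6.194e-01  5.000e-04] n>= 6.3 q [ 0.62  0.36  1.68  0.    1.11 -0.66]
```

```bash
python3 -m pendant '[-0.06,-0.069,0,0,1,-0.06,-0.069,0,0,1,-0.06,-0.069,0,0,1,-0.06,-0.069,0,0,1,-0.06,-0.069,0,0,1,-0.06,-0.069,0,0,1,-0.06,-0.069,0,0,1,-0.06,-0.069,0,0,1,-0.0546,-0.0674,0,0,1,0,0,0,0,1]'; python3 -c "
from h import *
plan((547.5,80,250),163.7);shot('scene','s8',(250,80,370,200),5);shot('top','t8',(170,130,270,230),6)"
```

```text
t: 8.12
eef_pos: [548.0, 78.3, 249.7]
tcp_rot: [-3.141, -0.001, 2.854]
ft_force: [-0.3, 1.0, -1.4]
opening: 0.225
t 8.12 eef [548.   78.3 249.7] rpy [-1.800e+02 -1.000e-01  1.635e+02] op 0.225 F [-0.3  1.  -1.4] turn -0.001 shift [ 0.0024  0.0037 -0.0008] n>= 0.0 q [ 0.02  0.35  1.69 -0.    1.1  -1.26]
```

View pics/s8.png

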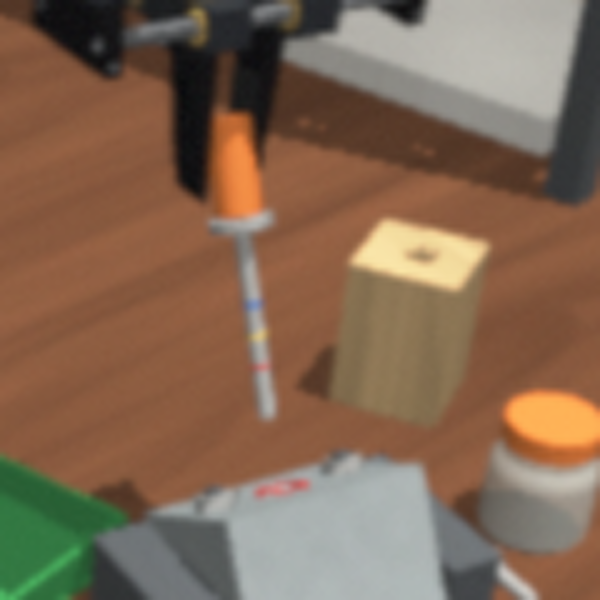

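View pics/t8.png

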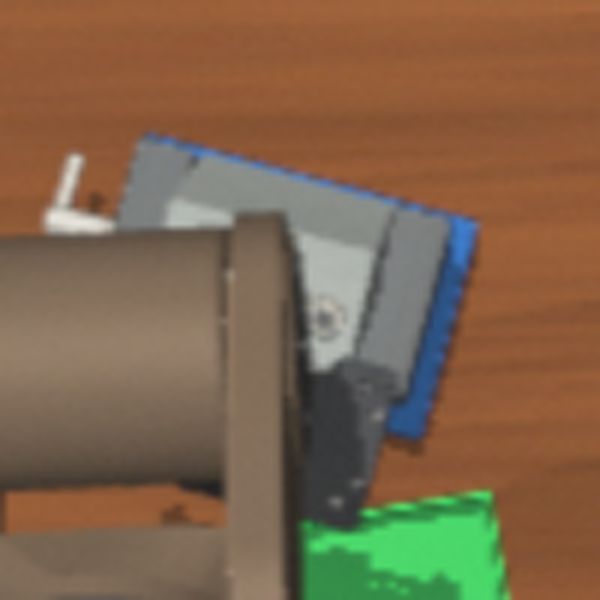

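Run:
```python
from h import *
g=lambda x,y:np.array((250+(x+.5)/5-.5,80+(y+.5)/5-.5))
q=fitrod([(0,g(267,417)),(25,g(262,367)),(40,g(259,337)),(55,g(252,303)),(96,g(240,212))])
q=fitrod([(0,g(267,417)),(25,g(262,367)),(40,g(259,337)),(55,g(252,303)),(142,g(234,118))])
print(proj('scene',(620.5,58.7,122)),g(282,489),g(267,417))
n=np.array([-.4799,.1404,.866])
for t in ((601.9,62.5,156.2),(603,62,155)): print(proj('scene',t))
```

```text
theta,L,xo,yo [ 2.610e+01  1.258e+02 -5.100e+00  1.000e-01  9.000e-01  4.000e-01] res [ 0.47 -0.19 -0.09 -0.37 -0.43 -0.54  0.03  0.04 -0.21  0.96  0.29 -0.67
  0.08  0.46  0.19]
tip [605.1  63.3 155.8]
theta,L,xo,yo [ 22.6 126.1  -6.9   0.2   1.8   0.3] res [ 0.07 -0.11 -0.14 -0.18 -0.27 -0.3   0.38  0.32 -0.49  0.19  0.33 -0.92
  0.19  0.88  0.14]
tip [600.3  64.8 152.4]
[304.71738085 177.38161265] [306.  177.4] [303. 163.]
[301.34142575 161.85785582]
[301.50270899 162.53526843]
```

Run:
```python
from h import *
e=np.array(env.state()['eef_pos']);yaw=env.state()['tcp_rot'][2]
X=np.array([np.cos(yaw),np.sin(yaw),0]);Y=np.array([np.sin(yaw),-np.cos(yaw),0])
for uv in ((301.7,163.0),(301.2,163.0),(302.2,163.0),(301.7,162.5)):
    a=ray('scene',uv,0);b=ray('scene',uv,300);t=((e-a)@Y)/((b-a)@Y);p=a+t*(b-a);print(p,(p-e)@X,p[2]-e[2])
for th in(22,24,26,28,30):
    for L in (123.6,):
        r=np.radians(th);print(th,-L*np.sin(r),18.8-L*np.cos(r))
```

```text
[602.21921153  64.03454519 152.45672859] -57.308360585795626 -97.50967217959052
[600.288914    64.60185074 151.30508849] -55.29642516671862 -98.6613122803569
[604.1401705   63.4699842  153.60279719] -59.31056249783524 -96.36360357824648
[601.99020599  64.10184886 153.74832184] -57.06966973677372 -96.21807893497441
22 -46.30137494620672 -95.79992442445493
24 -50.272649084168904 -94.11421856462546
26 -54.18267374312997 -92.29094412257705
28 -58.0266851603361 -90.33232247736338
30 -61.79999999999999 -88.24073990775662
```

```bash
python3 -m pendant '[0,0.0045,0,-0.001,1,-0.0138,0,0.0238,0,1,-0.0138,0,0.0238,0,1,0,0,0,0,1]'; python3 -c "
from h import *
plan((547.5,80,250),163.7);shot('scene','s9',(280,130,340,200),10)"
```

```text
t: 8.72
eef_pos: [558.6, 79.0, 230.3]
tcp_rot: [-3.141, -0.002, 2.86]
ft_force: [0.1, -0.4, -1.7]
opening: 0.221
t 8.72 eef [558.6  79.  230.3] rpy [-1.800e+02 -1.000e-01  1.639e+02] op 0.221 F [ 0.1 -0.4 -1.7] turn 0.0009 shift [ 0.0273 -0.0053 -0.0492] n>= 0.4 q [ 0.02  0.39  1.69  0.    1.06 -1.27]
```

View pics/s9.png

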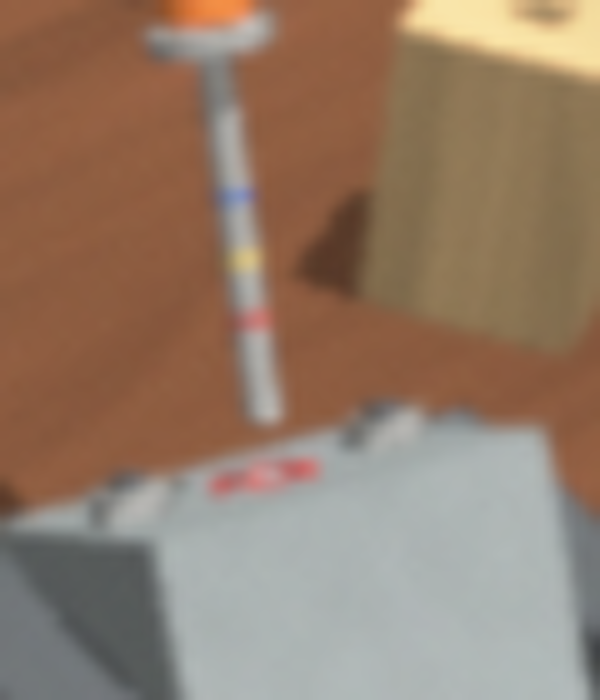

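```bash
python3 -m pendant '[0,0,0,0,1,0,0,0,0,1]';python3 - <<'E'
from h import *
plan((547.5,80,250),163.7)
X=np.array([-.96,.28,0]);Y=np.array([.28,.96,0]);n=np.array([-.48,.14,.866]);h=np.array([620.5,58.7,122])
m=proj('scene',h); print('meas diff',np.array([(266.5-265)/10,(418-475)/10]))
for s in(12,16,20):
  print(s,proj('scene',h+s*n)-m,proj('scene',h+s*n+5*Y)-m,proj('scene',h+s*n+5*np.cross(Y,n))-m)
E
```

```text
t: 9.02
eef_pos: [558.6, 78.9, 231.8]
tcp_rot: [3.141, 0.0, 2.86]
ft_force: [-0.1, -0.9, -1.7]
opening: 0.224
t 9.03 eef [558.6  78.9 231.8] rpy [180.    0.  163.9] op 0.224 F [-0.1 -0.9 -1.7] turn 0.0009 shift [ 0.0275 -0.0053 -0.0454] n>= 0.4 q [ 0.02  0.39  1.69  0.    1.07 -1.27]
meas diff [ 0.15 -5.7 ]
12 [-0.9130451  -4.78531591] [ 0.80407418 -5.27272605] [ 0.18265922 -4.74328242]
16 [-1.21835647 -6.3854684 ] [ 0.50078263 -6.86978073] [-0.1233856  -6.35181205]
20 [-1.52415126 -7.98815447] [ 0.19701192 -8.46935858] [-0.42991754 -7.96290193]
```

```bash
python3 -m pendant '[0.0043,-0.006,0.0025,0.0009,1,-0.0063,0,0.0108,0,1,-0.0063,0,0.0108,0,1,0,0,0,0,1,0,0,0,0,1]';python3 - <<'E'
from h import *
plan((547.5,80,250),163.7)
shot('scene','s10',(280,130,340,200),10)
E
```

```text
t: 9.65
eef_pos: [561.2, 75.7, 221.8]
tcp_rot: [3.142, -0.0, 2.857]
ft_force: [-0.4, 0.8, -1.0]
opening: 0.223
t 9.65 eef [561.2  75.7 221.8] rpy [180.   -0.  163.7] op 0.223 F [-0.4  0.8 -1. ] turn -0.0 shift [ 0.0358  0.0008 -0.0704] n>= 0.6 q [ 0.02  0.4   1.7   0.    1.05 -1.27]
```

View pics/s10.png

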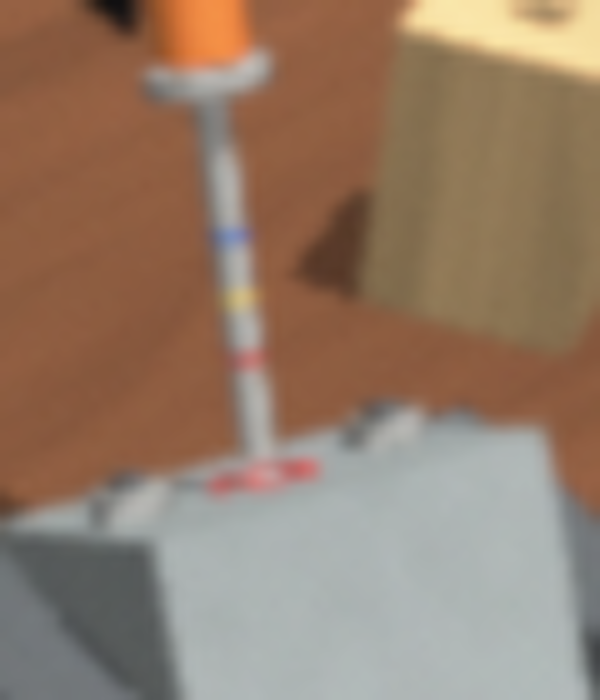

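```bash
python3 -m pendant '[-0.005,0,0.0087,0,1,-0.005,0,0.0087,0,1,-0.005,0,0.0087,0,1,-0.005,0,0.0087,0,1,-0.005,0,0.0087,0,1,-0.005,0,0.0087,0,1,-0.005,0,0.0087,0,1,0,0,0,0,1,0,0,0,0,1]';python3 - <<'E'
from h import *
plan((547.5,80,250),163.7)
shot('scene','s11',(280,130,340,200),10)
E
```

```text
t: 10.82
eef_pos: [574.5, 71.8, 197.5]
tcp_rot: [3.141, -0.0, 2.857]
ft_force: [-0.7, 1.1, -2.0]
opening: 0.222
t 10.82 eef [574.5  71.8 197.5] rpy [180.   -0.  163.7] op 0.222 F [-0.7  1.1 -2. ] turn -0.0 shift [ 0.0707  0.0008 -0.1312] n>= 1.1 q [ 0.01  0.44  1.69  0.    1.   -1.28]
```

View pics/s11.png

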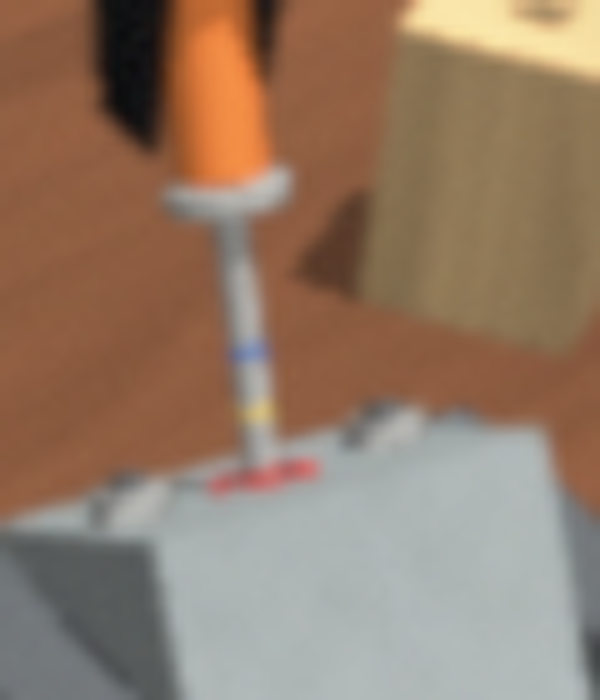

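```bash
python3 -m pendant '[-0.0025,0,0.0043,0,1,-0.0025,0,0.0043,0,1,-0.0025,0,0.0043,0,1,0,0,0,0,1]'; python3 -m pendant '[-0.0025,0,0.0043,0,1,-0.0025,0,0.0043,0,1,-0.0025,0,0.0043,0,1,0,0,0,0,1]'
```

```text
t: 11.38
eef_pos: [577.4, 71.3, 194.4]
tcp_rot: [3.141, 0.001, 2.857]
ft_force: [-9.3, 2.8, 17.1]
opening: 0.226
t: 11.88
eef_pos: [581.0, 70.6, 190.8]
tcp_rot: [3.14, 0.004, 2.857]
ft_force: [-12.0, 4.3, 28.6]
opening: 0.227
```

Run:
```python
from h import *
plan((547.5,80,250),163.7)
shot('scene','s12',(280,130,340,200),10)
```

```text
t 11.88 eef [581.   70.6 190.8] rpy [179.9   0.2 163.7] op 0.227 F [-12.    4.3  28.6] turn 0.0001 shift [ 0.0869 -0.001  -0.1481] n>= 1.3 q [ 0.01  0.46  1.69  0.    0.99 -1.28]
```

View pics/s12.png

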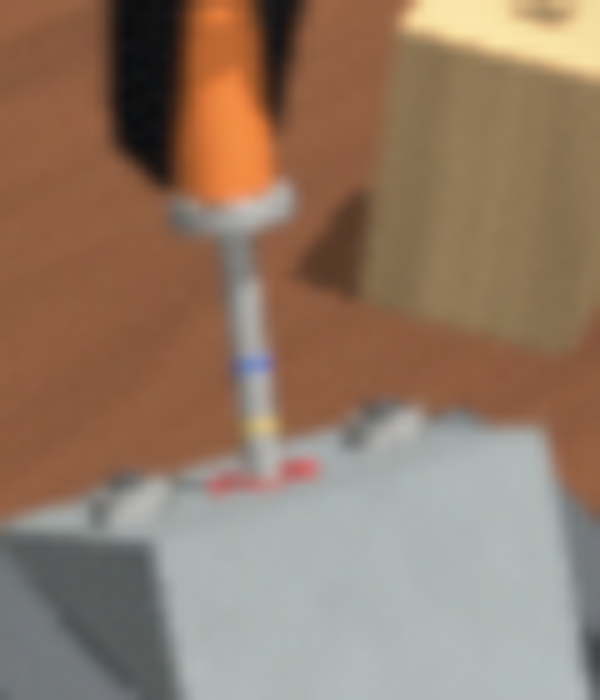

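Contact with the floor: the force lies along the hole axis, at a depth of about 25 mm, and the yellow band sits about 13 mm above the mouth. So bolt_short is the match. I'm retracting along the hole axis.

```bash
python3 -m pendant '[0.005,0,-0.0087,0,1,0.02,0,-0.0346,0,1,0.025,0,-0.0433,0,1,0.025,0,-0.0433,0,1,0,0,0,0,1]'; python3 -c "
from h import *
plan((437.7,369.4,240),163.7)
shot('scene','s13',(270,80,340,180),8)"
```

```text
t: 12.55
eef_pos: [551.4, 78.8, 241.1]
tcp_rot: [3.141, 0.003, 2.857]
ft_force: [0.5, -0.6, -1.6]
opening: 0.225
t 12.55 eef [551.4  78.8 241.1] rpy [179.9   0.2 163.7] op 0.225 F [ 0.5 -0.6 -1.6] turn 0.0001 shift [0.4768 0.6176 0.0028] n>= 6.0 q [ 0.02  0.37  1.7   0.    1.08 -1.26]
```

View pics/s13.png

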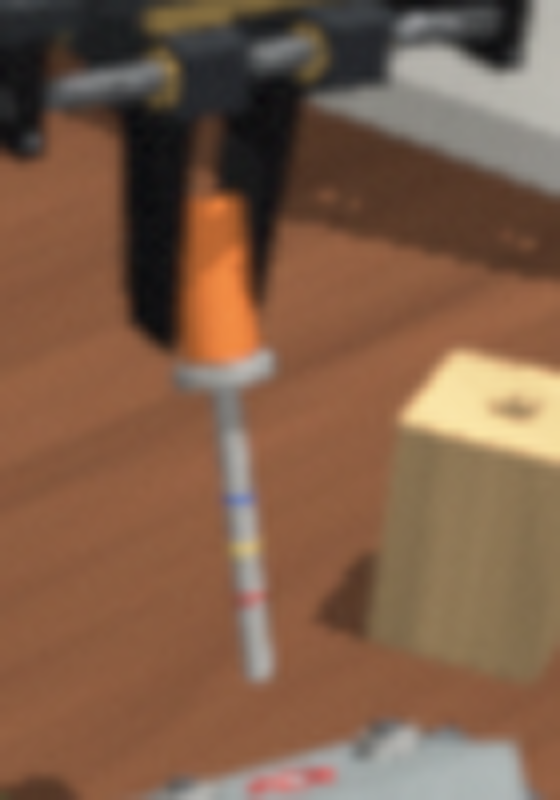

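```bash
python3 - <<'E'
from h import *
g=lambda x,y:np.array((270+(x+.5)/8-.5,80+(y+.5)/8-.5))
fitrod([(0,g(260,677)),(25,g(252,599)),(40,g(246,550)),(55,g(239,498)),(96,g(225,360)),(142,g(214,200))])
E
python3 -m pendant '[0.053,0.0686,0,0,1,0.053,0.0686,0,0,1,0.053,0.0686,0,0,1,0.053,0.0686,0,0,1,0.053,0.0686,0,0,1,0.053,0.0686,0,0,1,0.053,0.0686,0,0,1,0.053,0.0686,0,0,1,0.053,0.0686,0,0,1,0,0,0,0,1]'; python3 -m pendant '[0,0,0.045,0,1,0,0,0,0,1]';python3 -c "
from h import *
plan((437.7,369.4,222),163.7)
shot('scene','s14',(300,70,360,150),10)"
```

```text
theta,L,xo,yo [ 21.  121.1  -5.1   0.2   1.6  -0.4] res [-0.04 -0.13 -0.11 -0.34 -0.   -0.27  0.22  0.1   0.14  0.27 -0.6   0.47
 -0.34 -0.69  0.18  0.78 -0.2 ]
tip [598.1  65.2 145.8]
t: 13.85
eef_pos: [436.9, 370.6, 238.4]
tcp_rot: [-3.141, -0.001, 2.86]
ft_force: [0.3, -0.9, -1.6]
opening: 0.224
t: 14.1
eef_pos: [437.6, 368.1, 219.9]
tcp_rot: [-3.139, -0.002, 2.857]
ft_force: [-0.1, -0.4, -1.2]
opening: 0.226
t 14.1 eef [437.6 368.1 219.9] rpy [-1.799e+02 -1.000e-01  1.637e+02] op 0.226 F [-0.1 -0.4 -1.2] turn -0.0002 shift [ 0.0006  0.0031 -0.0053] n>= 0.0 q [ 0.58  0.41  1.68 -0.    1.05 -0.7 ]
```

View pics/s14.png

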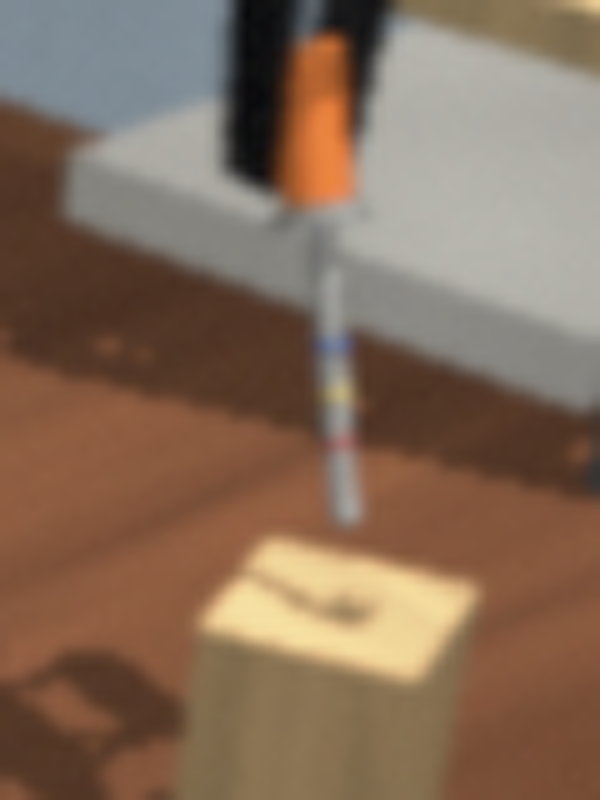

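Run:
```python
from h import *
g=lambda x,y:np.array((300+(x+.5)/10-.5,70+(y+.5)/10-.5))
fitrod([(0,g(347,520)),(25,g(341,442)),(40,g(337,394)),(55,g(333,345)),(96,g(317,202)),(142,g(320,40))])
h=np.array([490.5,354,100]);m=proj('scene',h);print('hole',m,g(345,607));X=np.array([-.96,.28,0]);Y=np.array([.28,.96,0])
for d in (0,4,8,12):
  for z in(122,126): print(d,z,proj('scene',h+d*X+[0,0,z-100])-m, proj('scene',h+d*X+3*Y+[0,0,z-100])-m)
```

```text
theta,L,xo,yo [ 2.050e+01  1.221e+02 -4.200e+00  1.000e-01  1.400e+00 -3.000e-01] res [-0.15  0.11 -0.11 -0.18 -0.05 -0.29  0.01 -0.34  0.67  0.2  -0.73  0.56
 -0.2  -0.55  0.12  0.71 -0.14]
tip [482.9 355.3 125.2]
hole [333.146366  130.2075833] [334.05 130.25]
0 122 [ 1.0903135  -6.39668639] [ 1.86670563 -6.57601025]
0 126 [ 1.29135722 -7.57617611] [ 2.0692316  -7.75468106]
4 122 [ 0.30483917 -6.92079019] [ 1.08007959 -7.09912833]
4 126 [ 0.50367007 -8.09844146] [ 1.28038876 -8.27596249]
8 122 [-0.4766894  -7.44226121] [ 0.29740107 -7.61962125]
8 126 [-0.28005165 -8.61807758] [ 0.49551314 -8.79462232]
12 122 [-1.25430189 -7.96111924] [-0.48135958 -8.13750873]
12 126 [-1.05983779 -9.13510428] [-0.28542514 -9.31068028]
```

```bash
python3 -m pendant '[-0.0212,0.003,0,0,1,0,0,0.03,0,1,0,0,0.03,0,1,0,0,0.015,0,1,0,0,0,0,1]';python3 -c "
from h import *
plan((437.7,369.4,222),163.7)
shot('scene','s15',(300,70,360,150),10)"
```

```text
t: 14.78
eef_pos: [446.0, 367.8, 190.7]
tcp_rot: [-3.141, -0.001, 2.857]
ft_force: [0.4, 0.1, -1.9]
opening: 0.227
t 14.78 eef [446.  367.8 190.7] rpy [-180.    -0.   163.7] op 0.227 F [ 0.4  0.1 -1.9] turn 0.0 shift [ 0.021  -0.0021 -0.0783] n>= 0.6 q [ 0.58  0.45  1.7   0.    0.99 -0.71]
```

View pics/s15.png

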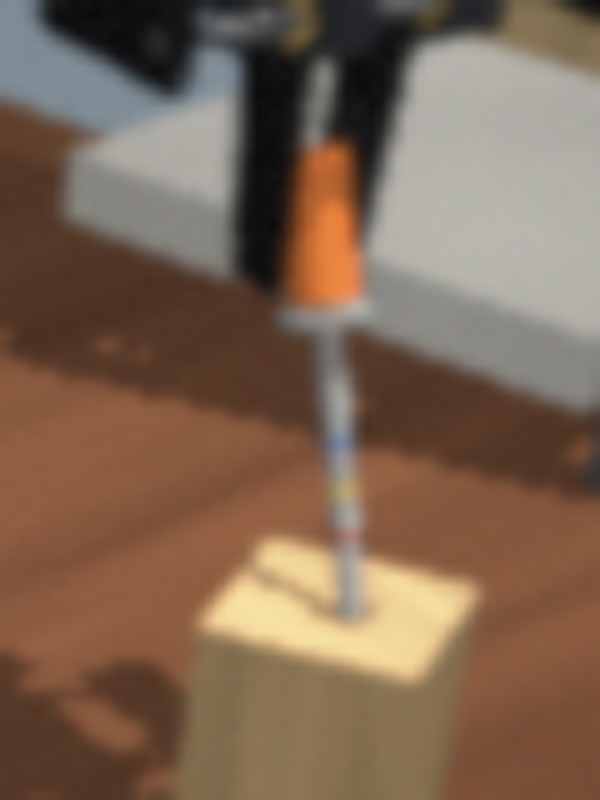

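```bash
python3 -m pendant '[0.003,-0.002,0.01,0,1,0,0,0.015,0,1,0,0,0.01,0,1,0,0,0,0,1]';python3 -c "
from h import *
plan((437.7,369.4,222),163.7)
shot('scene','s16',(300,70,360,150),10)"
```

```text
t: 15.32
eef_pos: [444.1, 368.9, 180.8]
tcp_rot: [3.137, 0.001, 2.857]
ft_force: [-15.2, 1.5, 31.4]
opening: 0.229
t 15.32 eef [444.1 368.9 180.8] rpy [179.8   0.  163.7] op 0.229 F [-15.2   1.5  31.4] turn 0.0001 shift [ 0.0156 -0.0032 -0.103 ] n>= 0.8 q [ 0.58  0.46  1.72  0.    0.96 -0.71]
```

View pics/s16.png

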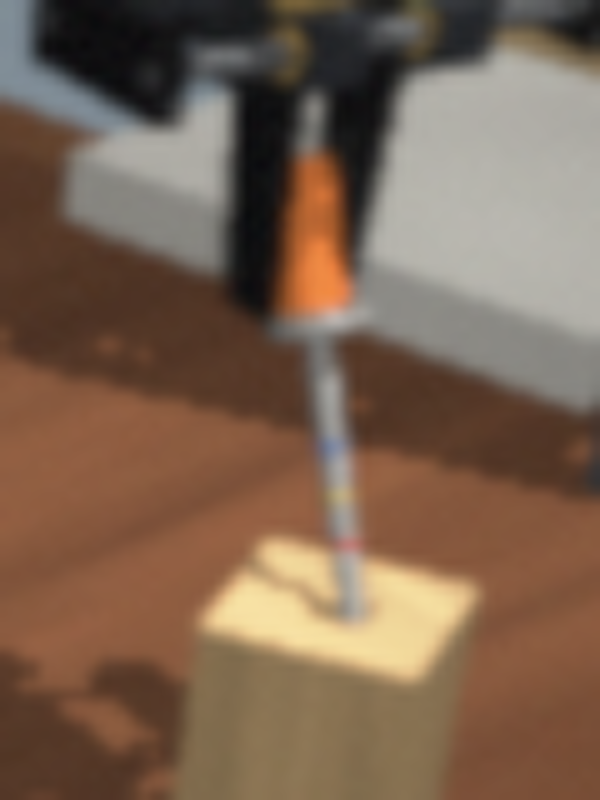

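```bash
python3 -m pendant '[0,0,-0.02,0,1,0.0125,-0.002,0,0,1,0,0,0,0,1]';python3 -c "
from h import *
plan((437.7,369.4,222),163.7)
shot('scene','s17',(300,70,360,150),10)"
```

```text
t: 15.75
eef_pos: [439.4, 367.9, 184.8]
tcp_rot: [-3.141, -0.0, 2.857]
ft_force: [0.6, 0.7, -1.1]
opening: 0.228
t 15.75 eef [439.4 367.9 184.8] rpy [-180.    -0.   163.7] op 0.228 F [ 0.6  0.7 -1.1] turn 0.0 shift [ 0.0051  0.0023 -0.0929] n>= 0.7 q [ 0.58  0.45  1.72  0.    0.97 -0.7 ]
```

View pics/s17.png

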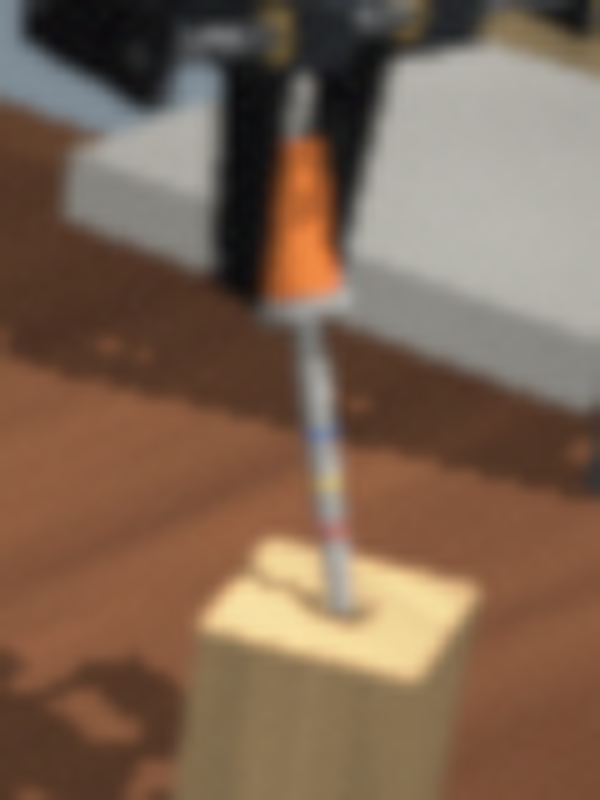

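```bash
python3 -m pendant '[-0.004,0,0.01,0,1,-0.004,0,0.01,0,1,0,0,0,0,1]'; python3 -m pendant '[-0.003,0,0.01,0,1,-0.003,0,0.01,0,1,0,0,0,0,1]';python3 -c "
from h import *
plan((437.7,369.4,222),163.7)
shot('scene','s18',(300,70,360,150),10)"
```

```text
t: 16.18
eef_pos: [442.3, 367.3, 176.2]
tcp_rot: [-3.141, -0.002, 2.857]
ft_force: [-3.1, 3.0, -3.7]
opening: 0.228
t: 16.55
eef_pos: [444.5, 366.6, 168.5]
tcp_rot: [-3.141, -0.002, 2.857]
ft_force: [-3.1, 2.7, -2.8]
opening: 0.228
t 16.55 eef [444.5 366.6 168.5] rpy [-1.800e+02 -1.000e-01  1.637e+02] op 0.228 F [-3.1  2.7 -2.8] turn -0.0 shift [ 0.0183  0.002  -0.1338] n>= 1.0 q [ 0.57  0.47  1.73  0.    0.94 -0.71]
```

View pics/s18.png

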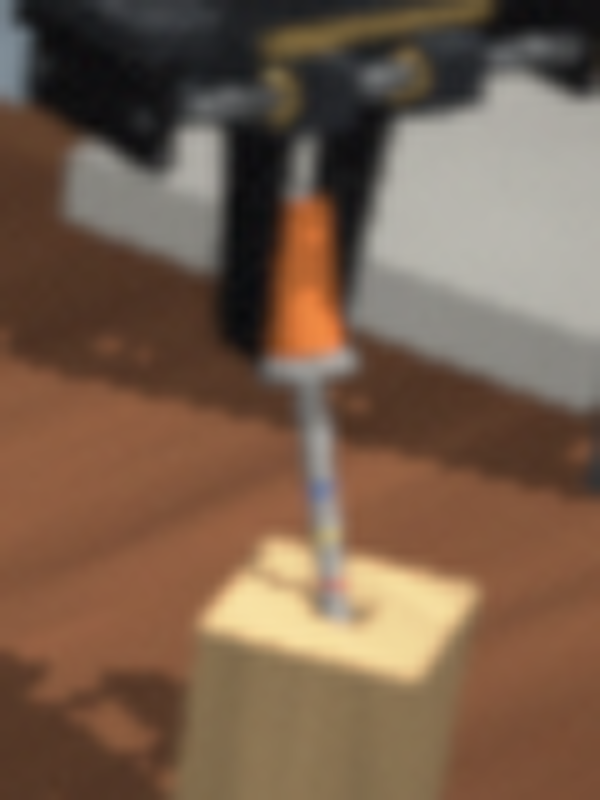

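```bash
python3 -m pendant '[-0.03,0,-0.008,0,1,-0.03,0,-0.006,0,1,0,0,0,0,1]'; python3 -m pendant '[-0.03,0,-0.003,0,1,-0.03,0,-0.001,0,1,0,0,0,0,1]';python3 -c "
from h import *
plan((490.5,354,114),163.7)
shot('scene','s19',(290,60,370,150),8)"
```

```text
t: 16.98
eef_pos: [468.8, 359.7, 174.8]
tcp_rot: [3.141, 0.0, 2.856]
ft_force: [-0.9, 1.4, -1.2]
opening: 0.227
t: 17.35
eef_pos: [491.9, 352.8, 176.2]
tcp_rot: [3.141, 0.001, 2.857]
ft_force: [-0.9, 1.7, -1.7]
opening: 0.228
t 17.35 eef [491.9 352.8 176.2] rpy [180.    0.  163.7] op 0.228 F [-0.9  1.7 -1.7] turn -0.0002 shift [0.0042 0.002  0.1556] n>= 1.2 q [ 0.51  0.5   1.65 -0.    0.99 -0.77]
```

View pics/s19.png

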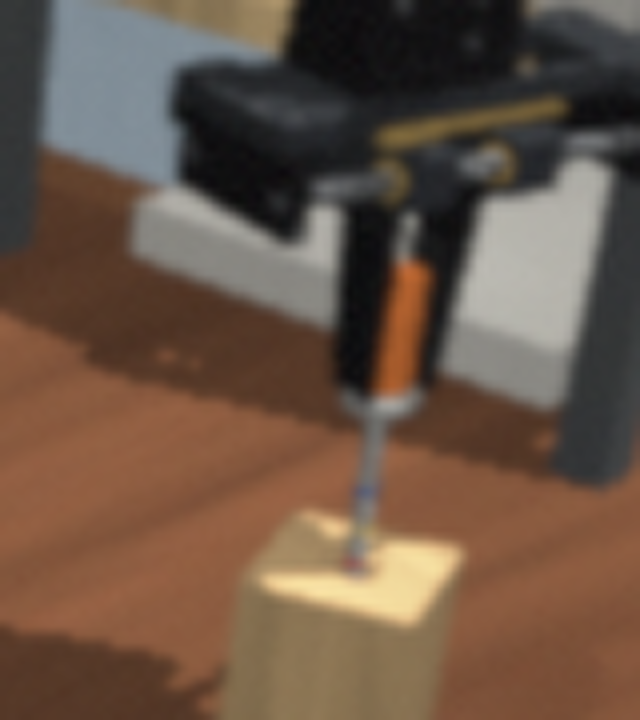

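```bash
python3 -m pendant '[0.002,0.002,0.02,0,1,0,0,0.03,0,1,0,0,0.03,0,1,0,0,0,0,1]'; python3 -m pendant '[0.002,0,0.02,0,1,0,0,0.02,0,1,0,0,0.02,0,1,0,0,0,0,1]';python3 -c "
from h import *
plan((490.5,354,114),163.7)
shot('scene','s20',(290,60,370,150),8)"
```

```text
t: 17.9
eef_pos: [490.2, 353.7, 143.0]
tcp_rot: [-3.14, -0.002, 2.857]
ft_force: [-0.5, -0.0, -1.7]
opening: 0.225
t: 18.4
eef_pos: [489.7, 354.1, 119.7]
tcp_rot: [-3.141, -0.001, 2.857]
ft_force: [-0.4, -0.2, -1.4]
opening: 0.229
t 18.4 eef [489.7 354.1 119.7] rpy [-180.    -0.   163.7] op 0.229 F [-0.4 -0.2 -1.4] turn -0.0 shift [-0.002   0.0004  0.0142] n>= 0.1 q [ 0.52  0.57  1.71  0.    0.87 -0.77]
```

View pics/s20.png

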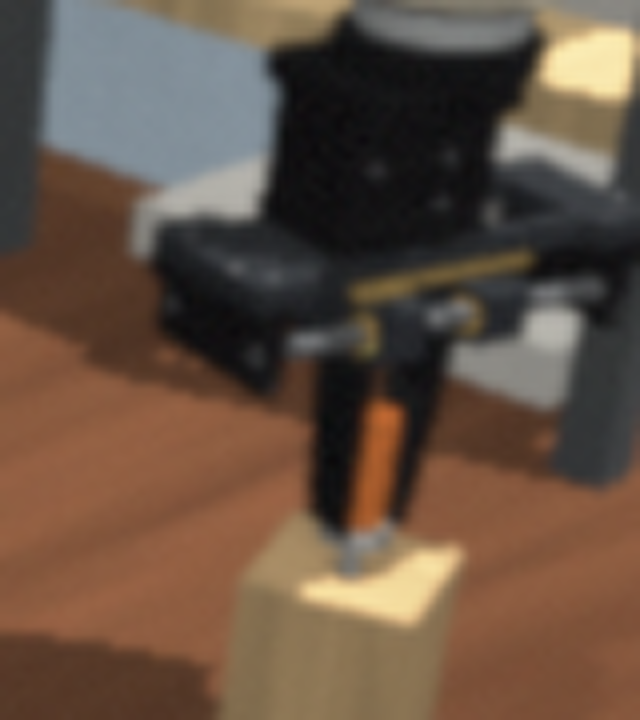

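```bash
python3 -m pendant '[0,0,0.008,0,1,0,0,0.008,0,1,0,0,0,0,1]'; python3 -m pendant '[0,0,0.008,0,1,0,0,0,0,1]'; python3 -c "
from h import *
shot('scene','s21',(310,100,360,150),12)"
```

```text
t: 18.82
eef_pos: [489.9, 354.2, 113.8]
tcp_rot: [-3.141, -0.0, 2.857]
ft_force: [-0.2, -0.9, -1.8]
opening: 0.226
t: 19.08
eef_pos: [489.9, 354.2, 110.6]
tcp_rot: [-3.141, -0.0, 2.857]
ft_force: [-0.1, 0.3, -1.4]
opening: 0.224
```

View pics/s21.png

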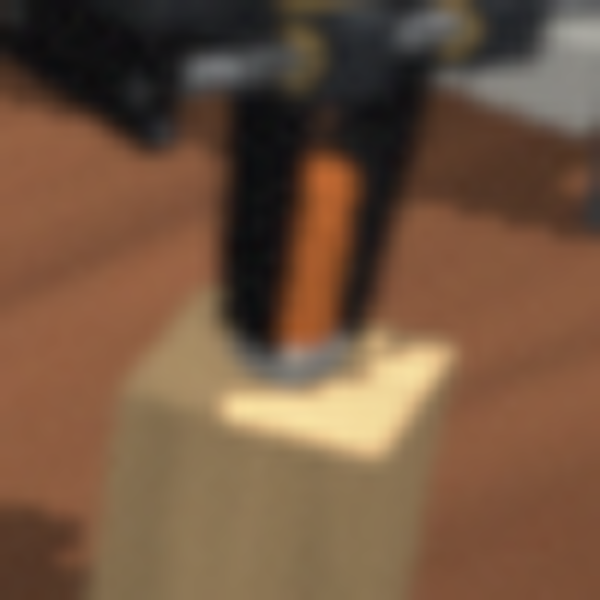

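```bash
python3 -m pendant '[0,0,0.004,0,1,0,0,0,0,1]'; python3 -m pendant '[0,0,0,0,-0.4,0,0,0,0,-0.4,0,0,0,0,-0.4,0,0,0,0,-0.4]'; python3 -m pendant '[0,0,-0.04,0,-0.4,0,0,-0.08,0,-0.4,0,0,-0.1,0,-0.4,0,0,0,0,-0.4]'; python3 -c "
from h import *
shot('scene','s22',(310,80,370,170),8)
plan((569,-278,120),None)"
```

```text
t: 19.38
eef_pos: [489.9, 354.2, 109.1]
tcp_rot: [-3.142, -0.0, 2.857]
ft_force: [0.5, 0.3, -2.1]
opening: 0.222
t: 19.88
eef_pos: [490.0, 354.3, 109.3]
tcp_rot: [3.141, 0.0, 2.857]
ft_force: [-0.1, -0.3, 0.5]
opening: 0.59
t: 20.38
eef_pos: [491.0, 354.9, 201.2]
tcp_rot: [3.137, 0.004, 2.857]
ft_force: [-0.4, -0.6, -0.3]
opening: 0.701
t 20.43 eef [490.3 354.5 199.2] rpy [1.799e+02 1.000e-01 1.637e+02] op 0.7 F [ 0.4 -0.7 -1.5] turn 0.0 shift [-0.6327 -1.4624  0.198 ] n>= 12.4 q [ 0.52  0.48  1.63  0.    1.03 -0.77]
```

View pics/s22.png

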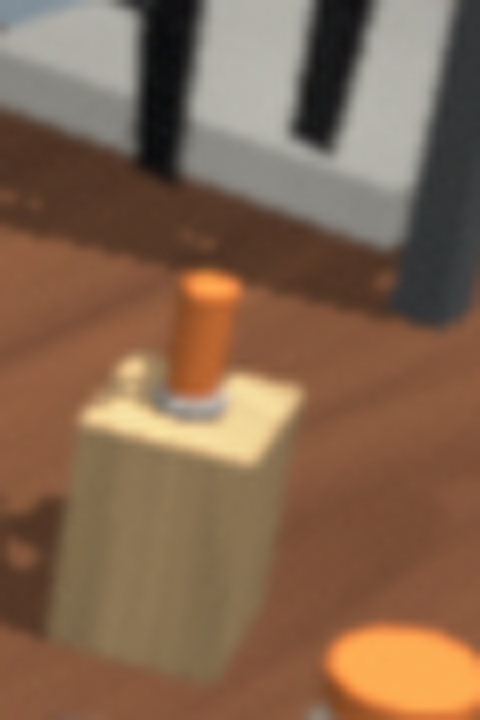

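```bash
python3 -m pendant '[-0.0487,-0.1125,0,0,0.15,-0.0487,-0.1125,0,0,0.15,-0.0487,-0.1125,0,0,0.15,-0.0487,-0.1125,0,0,0.15,-0.0487,-0.1125,0,0,0.15,-0.0487,-0.1125,0,0,0.15,-0.0487,-0.1125,0,0,0.15,-0.0487,-0.1125,0,0,0.15,-0.0487,-0.1125,0,0,0.15,-0.0487,-0.1125,0,0,0.15]'; python3 -m pendant '[-0.0487,-0.1125,0.05,0,0.15,-0.0487,-0.1125,0.06,0,0.15,-0.0487,-0.1125,0.06,0,0.15,0,0,0.02,0,0.15,0,0,0,0,0.15]';python3 -c "
from h import *
shot('scene','s23',(130,180,250,310),5)
plan((569,-278,10),163.7)
for n in ['bolt_short']:
  for c in ['scene','top']:
    print(n,c,[(np.round(d['xyz']).astype(int).tolist(),round(d['confidence'],2)) for d in env.landmark_of(n,c)])
"
```

```text
t: 21.68
eef_pos: [550.2, -133.9, 196.5]
tcp_rot: [3.141, -0.001, 2.857]
ft_force: [0.5, -0.2, 0.4]
opening: 0.427
t: 22.3
eef_pos: [568.1, -277.7, 120.0]
tcp_rot: [3.141, -0.003, 2.857]
ft_force: [0.1, 0.5, -0.3]
opening: 0.425
t 22.35 eef [ 568.5 -277.5  120.9] rpy [ 1.800e+02 -1.000e-01  1.637e+02] op 0.429 F [-0.3  0.3  0.6] turn 0.0001 shift [-0.0015 -0.001   0.2773] n>= 2.1 q [-0.56  0.6   1.63  0.    0.91 -1.85]
bolt_short scene [([526, -220, -1], 0.61), ([566, -280, 2], 0.55), ([604, -336, 2], 0.42)]
bolt_short top [([524, -214, 3], 0.59), ([573, -278, -2], 0.53), ([602, -341, 0], 0.45)]
```

View pics/s23.png

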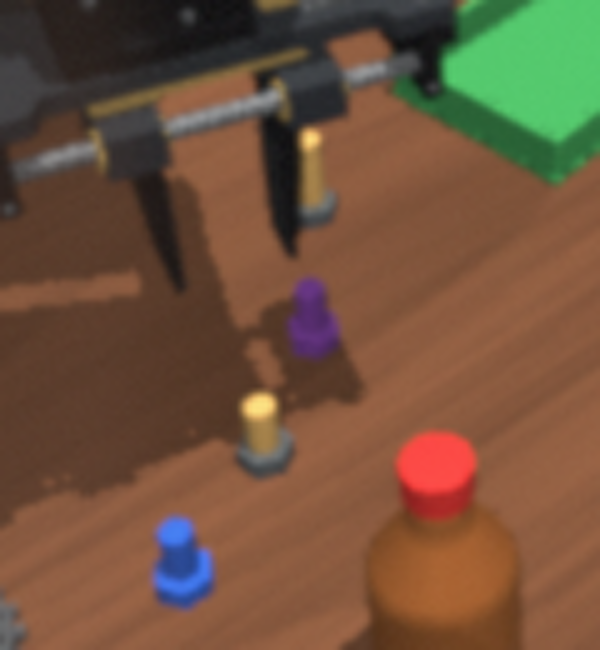

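```bash
python3 -m pendant '[-0.0025,0,0.08,0,0.15,0,0,0.08,0,0.15,0,0,0.06,0,0.15,0,0,0.03,0,0.15,0,0,0.018,0,0.15,0,0,0,0,0.15]'; python3 -c "
from h import *
shot('scene','s24',(140,210,220,290),8)
plan((569,-278,13),163.7)"
```

```text
t: 23.2
eef_pos: [570.0, -278.5, 14.3]
tcp_rot: [-3.142, 0.0, 2.857]
ft_force: [0.3, 0.0, 0.2]
opening: 0.425
t 23.25 eef [ 570.1 -278.6   14.7] rpy [-1.800e+02  1.000e-01  1.637e+02] op 0.422 F [ 0.6 -0.3  0.3] turn 0.0 shift [0.0031 0.0008 0.0041] n>= 0.0 q [-0.56  0.75  1.69  0.    0.7  -1.85]
```

View pics/s24.png

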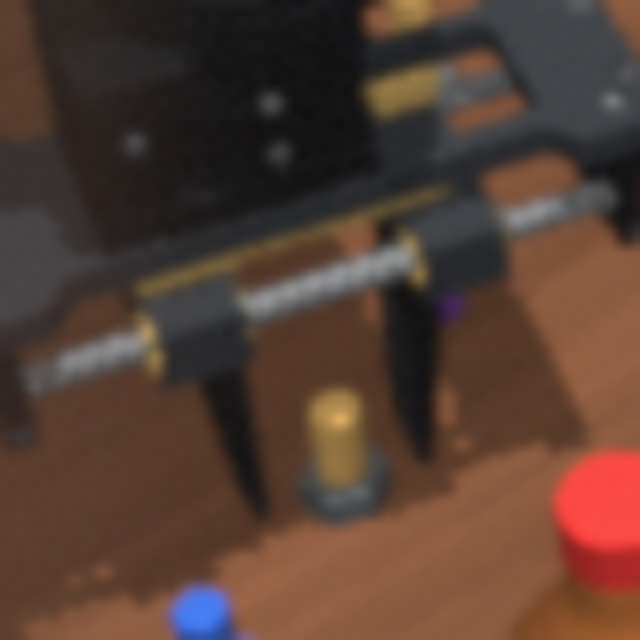

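```bash
python3 -m pendant '[0.001,0,0.002,0,1,0,0,0,0,1,0,0,0,0,1,0,0,0,0,1,0,0,0,0,1]';python3 -m pendant '[0,0,-0.02,0,1,0,0,-0.06,0,1,0,0,-0.08,0,1,0,0,-0.06,0,1,0,0,0,0,1]'; python3 -c "
from h import *
shot('scene','s25',(130,160,230,270),6)
plan((448.5,4.8,110),None)"
```

```text
t: 23.88
eef_pos: [569.4, -278.5, 13.3]
tcp_rot: [3.142, 0.0, 2.857]
ft_force: [-0.3, 1.3, 2.8]
opening: 0.138
t: 24.5
eef_pos: [570.0, -278.9, 103.0]
tcp_rot: [-3.141, 0.003, 2.857]
ft_force: [-0.6, -0.3, -1.5]
opening: 0.138
t 24.55 eef [ 569.4 -278.5  101.6] rpy [-1.800e+02  1.000e-01  1.637e+02] op 0.139 F [-0.   1.1 -1.6] turn 0.0 shift [ 0.4891  0.595  -0.0209] n>= 5.9 q [-0.56  0.63  1.65  0.    0.87 -1.85]
```

View pics/s25.png

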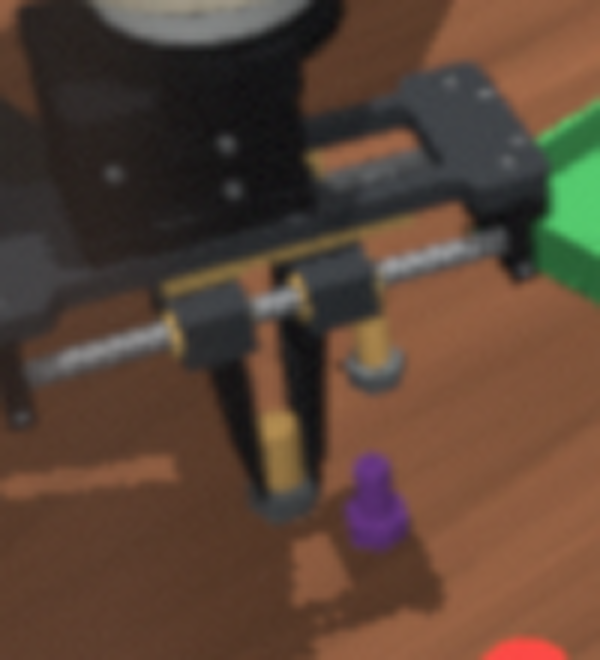

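```bash
python3 -m pendant '[0.0699,0.085,-0.02,0,1,0.0699,0.085,0,0,1,0.0699,0.085,0,0,1,0.0699,0.085,0,0,1,0.0699,0.085,0,0,1,0.0699,0.085,0,0,1,0.0699,0.085,0,0,1,0,0,0,0,1]'; python3 -c "
from h import *
shot('scene','s26',(170,110,310,230),5)
plan((446,4.8,18),163.7)"
```

```text
t: 25.55
eef_pos: [446.6, 6.9, 108.4]
tcp_rot: [-3.141, -0.003, 2.86]
ft_force: [0.7, -0.3, -0.4]
opening: 0.141
t 25.6 eef [447.7   5.7 108.6] rpy [-1.800e+02 -1.000e-01  1.638e+02] op 0.139 F [-0.1  0.6 -1.1] turn 0.0007 shift [ 0.0035 -0.0034  0.2265] n>= 1.7 q [-0.13  0.41  2.09  0.    0.64 -1.42]
```

View pics/s26.png

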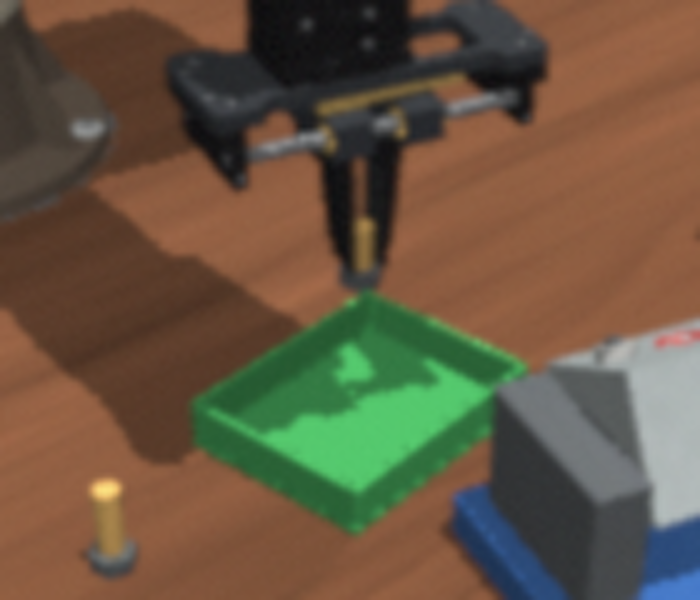

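Bolt upright over the tray. I'm lowering it until it touches the floor.

```bash
python3 -m pendant '[0.002,0,0.06,0,1,0,0,0.07,0,1,0,0,0.05,0,1,0,0,0.03,0,1,0,0,0.008,0,1,0,0,0,0,1]'; python3 -m pendant '[0,0,0.004,0,1,0,0,0,0,1]'; python3 -m pendant '[0,0,0.004,0,1,0,0,0,0,1]'
```

```text
t: 26.35
eef_pos: [447.8, 4.9, 22.1]
tcp_rot: [3.141, 0.0, 2.857]
ft_force: [-0.1, -0.6, -1.5]
opening: 0.144
t: 26.6
eef_pos: [447.7, 5.1, 20.7]
tcp_rot: [3.141, 0.001, 2.857]
ft_force: [-0.4, -0.1, -0.5]
opening: 0.142
t: 26.85
eef_pos: [447.6, 5.1, 18.8]
tcp_rot: [3.142, 0.0, 2.857]
ft_force: [-0.1, -0.2, -0.3]
opening: 0.137
```

```bash
python3 -m pendant '[0,0,0.003,0,1,0,0,0,0,1]'; python3 -m pendant '[0,0,0.002,0,1,0,0,0,0,1]'
```

```text
t: 27.1
eef_pos: [447.5, 5.1, 17.5]
tcp_rot: [3.142, -0.0, 2.857]
ft_force: [-0.6, 0.7, -0.1]
opening: 0.142
t: 27.35
eef_pos: [447.6, 5.1, 17.3]
tcp_rot: [3.141, 0.0, 2.857]
ft_force: [-1.5, 0.1, 10.5]
opening: 0.143
```

Floor contact (10 N). I'm releasing the bolt and raising the gripper.

```bash
python3 -m pendant '[0,0,-0.001,0,0.15,0,0,0,0,0.15,0,0,0,0,0.15,0,0,0,0,0.15]'; python3 -m pendant '[0,0,-0.02,0,0.15,0,0,-0.08,0,0.15,0,0,-0.12,0,0.15,0,0,-0.12,0,0.15,0.1,0,-0.08,0,0.15,0,0,0,0,0.15,0,0,0,0,0.15]'; python3 -c "
from h import *
shot('scene','s27',None,1.5)
shot('scene','s28',(200,160,290,220),7)
shot('scene','s29',(310,80,370,170),6)
for n in ['bolt_short','rod','bolt_mid','bolt_long','oil_bottle','jar','sprockets']:
    print(n,[(np.round(d['xyz']).astype(int).tolist(),round(d['confidence'],2)) for d in env.landmark_of(n,'scene')])
plan((446,4.8,18),163.7)"
```

```text
t: 27.85
eef_pos: [447.5, 5.1, 17.1]
tcp_rot: [3.142, -0.0, 2.857]
ft_force: [-0.2, -0.0, 0.2]
opening: 0.416
t: 28.72
eef_pos: [409.5, 16.3, 185.3]
tcp_rot: [3.141, 0.001, 2.857]
ft_force: [0.2, -0.3, 0.3]
opening: 0.424
bolt_short [([524, -219, 1], 0.68), ([604, -337, 2], 0.54), ([445, 0, 6], 0.42), ([493, 359, 4], 0.26)]
rod []
bolt_mid [([454, 7, -3], 0.59), ([456, -163, 1], 0.47)]
bolt_long [([436, -359, 0], 0.52)]
oil_bottle [([719, -296, -2], 0.78)]
jar [([641, 291, 1], 0.55)]
sprockets [([576, -436, 0], 0.76)]
t 29.23 eef [409.2  16.3 184.9] rpy [180.   -0.  163.7] op 0.422 F [-0.4 -0.4  0.5] turn -0.0 shift [-0.0964 -0.0018  0.4174] n>= 3.3 q [-0.12  0.23  2.09  0.    0.82 -1.41]
```

View pics/s27.png

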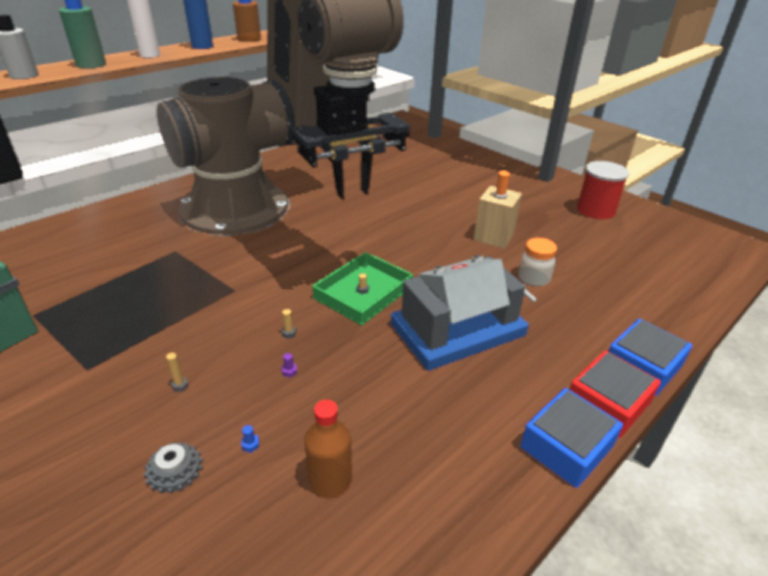

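View pics/s28.png

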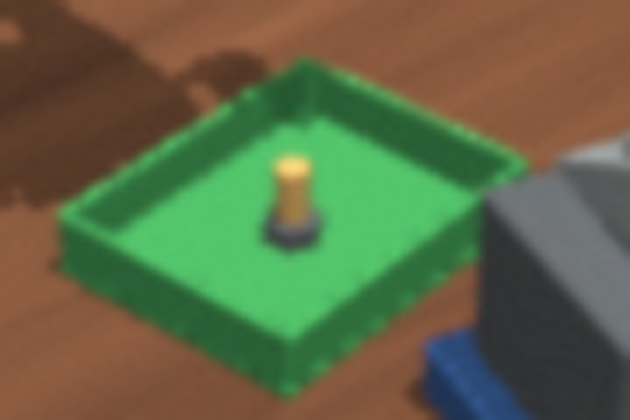

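View pics/s29.png

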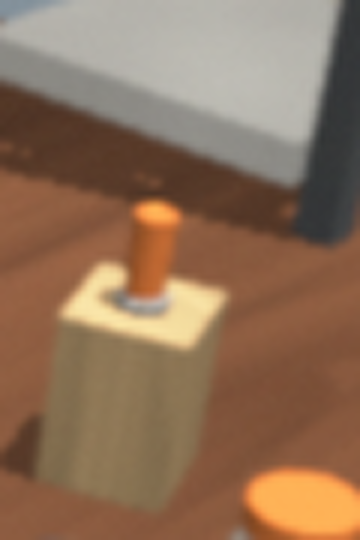

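```bash
python3 -c "
from h import *
print(env.job_done())"
```

```text
the job is handed in; nothing more can be done
None
```

I measured the hole as 25 mm deep, put the rod back in its stand, and stood the short bolt upright near the middle of the green tray. I handed the job in at about 29 s of the 72 s allowed. No verdict is reported, so this rests on my own checks.

- **Probing:** The moves can't tilt the tool. I tilted the rod about 25° in the fingers by pushing it against the rim of its stand. I then slid it down the hole until the force rose along the hole axis (about 17 N, then 28 N).
- **Depth:** Three readings agreed on 25 mm only roughly: about 24 mm from the arm pose, about 25.4 mm from how far the bands moved, and about 27.7 mm from the yellow band's height above the mouth. All are far from 40 mm.
- **Returning the rod:** The tip first landed on the rim of the stand (about 31 N, rod slipping a little in the fingers). I backed off, shifted it, and it then went in. The last picture shows it upright with its collar on the stand.
- **Final check:** In the last picture the brass short bolt stands upright on the tray floor. The other two bolts, bottle, jar and sprockets were located within about 6 mm of their start, no more than the detector's error. The gripper is clear of everything.
- **What disagreed:** In that last check the detector did not find the rod at all. It also gave the bolt in the tray two labels, bolt_mid (0.59) and bolt_short (0.42). The picture and the other two bolts in their places show it is the short one.

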